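# Swap the engraving pens in the charging dock

### The job

Pull the dock's orange eject slide all the way to its end while the charged pens (green tails) are still in their bays, and let go so that it snaps back. Then move the pushed-out charged pens to the wooden tray, lying flat on its floor and not on one another, and slide every run-down pen (red tail) from the mat nose first into a bay of its own until it is fully home against the hidden stop. Leave the eject slide at rest and do not disturb the gourd, the bowl or the jar.

Things in the scene. Friction and masses are not known exactly. Their poses are not given: they have to be found in the camera images.
- dock: Fixed black and grey charging dock, 130 (x) x 170 (y) x 60 (z) mm. Origin: centre of its underside; x points from the front face (x = -65 mm, bay mouths, robot side) to the back. Three blind bays along x at y = -50, 0, +50 mm, 19 x 19 mm in section, floor 20 and ceiling 39 mm above the bench. A yellow sill 8 mm wide, level with the bay floor, reaches 40 mm out of each mouth.
- bay1 (a point): Middle of the lower edge of the mouth of bay 1 (dock y = -50 mm), in the front face, on the bay floor 20 mm above the bench; x axis points into the bay. The bay is 100 mm deep to a hidden fixed stop; a pen at the stop leaves 20 mm of its tail showing. A white stripe on the roof marks its line. Any pen fits any bay.
- bay2 (a point): Middle of the lower edge of the mouth of bay 2 (dock y = 0 mm), in the front face, on the bay floor 20 mm above the bench; x axis points into the bay. The bay is 100 mm deep to a hidden fixed stop; a pen at the stop leaves 20 mm of its tail showing. A white stripe on the roof marks its line. Any pen fits any bay.
- bay3 (a point): Middle of the lower edge of the mouth of bay 3 (dock y = 50 mm), in the front face, on the bay floor 20 mm above the bench; x axis points into the bay. The bay is 100 mm deep to a hidden fixed stop; a pen at the stop leaves 20 mm of its tail showing. A white stripe on the roof marks its line. Any pen fits any bay.
- eject (a joint): Eject slide of the dock, m: 0 = rest, at the back; 0.042 = its end. It is pulled along the dock's -x (towards the mouths) against a return spring (3 N at rest, 9 N at the end, damped) and snaps back when let go. It pushes every pen at its stop 40 mm out, so that 60 mm of the pen shows; its pushers go back with it, the pens stay.
- eject_tab (a point): Middle of the top of the orange tab of the eject slide (moves with it). The tab is 12 mm (dock x) x 22 mm (dock y) and stands 26 mm high on the dock's roof, top about 86 mm above the bench; at rest it is at dock x = +30 mm, y = 0.
- full1: Square cordless engraving pen, 120 x 14 x 14 mm, about 45 g, white, the last 18 mm of its tail green. Origin at its centre; its own x axis points to the nose. The body is square for 95 mm, then a 25 mm aluminium nose tapers from 13 to 6 mm. Charged: starts at the stop of a bay, nose inwards. Two or three of full1 to full3 are present.
- full2: Square cordless engraving pen, 120 x 14 x 14 mm, about 45 g, white, the last 18 mm of its tail green. Origin at its centre; its own x axis points to the nose. The body is square for 95 mm, then a 25 mm aluminium nose tapers from 13 to 6 mm. Charged: starts at the stop of a bay, nose inwards. Two or three of full1 to full3 are present.
- full3: Square cordless engraving pen, 120 x 14 x 14 mm, about 45 g, white, the last 18 mm of its tail green. Origin at its centre; its own x axis points to the nose. The body is square for 95 mm, then a 25 mm aluminium nose tapers from 13 to 6 mm. Charged: starts at the stop of a bay, nose inwards. Two or three of full1 to full3 are present.
- flat1: Square cordless engraving pen, 120 x 14 x 14 mm, about 45 g, white, the last 18 mm of its tail red. Origin at its centre; its own x axis points to the nose. The body is square for 95 mm, then a 25 mm aluminium nose tapers from 13 to 6 mm. Run-down: starts on the grey mat, nose roughly away from the robot. Two or three of flat1 to flat3 are present.
- flat2: Square cordless engraving pen, 120 x 14 x 14 mm, about 45 g, white, the last 18 mm of its tail red. Origin at its centre; its own x axis points to the nose. The body is square for 95 mm, then a 25 mm aluminium nose tapers from 13 to 6 mm. Run-down: starts on the grey mat, nose roughly away from the robot. Two or three of flat1 to flat3 are present.
- flat3: Square cordless engraving pen, 120 x 14 x 14 mm, about 45 g, white, the last 18 mm of its tail red. Origin at its centre; its own x axis points to the nose. The body is square for 95 mm, then a 25 mm aluminium nose tapers from 13 to 6 mm. Run-down: starts on the grey mat, nose roughly away from the robot. Two or three of flat1 to flat3 are present.
- full1_nose (a point): Tip of the nose of full1, 60 mm from its centre on its axis.
- full2_nose (a point): Tip of the nose of full2, 60 mm from its centre on its axis.
- full3_nose (a point): Tip of the nose of full3, 60 mm from its centre on its axis.
- flat1_nose (a point): Tip of the nose of flat1, 60 mm from its centre on its axis.
- flat2_nose (a point): Tip of the nose of flat2, 60 mm from its centre on its axis.
- flat3_nose (a point): Tip of the nose of flat3, 60 mm from its centre on its axis.
- mat: Grey felt mat, fixed, 190 x 210 mm, 3 mm thick; origin at the centre of its underside. The run-down pens start on it.
- tray: Shallow open wooden tray, fixed, outside 200 (x) x 160 (y) x 17 mm high, walls and floor 5 mm thick; origin at the centre of its underside.
- tray_in (a point): Centre of the tray's inner floor (5 mm above the bench); axes as the tray's. Inside: 190 (x) x 150 (y) mm.
- gourd: Bystander: unpainted bottle gourd, 203 mm tall, 108 mm wide, standing; origin under its centre.
- dish: Bystander: small white paint bowl, 72 mm wide, 30 mm high; origin under its centre.
- varnish: Bystander: small amber jar with black cap, 36 mm wide, 70 mm high; origin under its centre.
Things that resemble listed ones, but are neither listed nor needed, are in the scene too. Leave any blue or purple look-alike of the flat3 alone.

How it is judged:
On the way, in this order (a step that is already met when the one before it is completed fails the run):
1. the eject slide is pulled to its end (beyond 39 of 42 mm) with the charged pens in their bays (value of joint eject above 0.039 m and x of each of full1_nose, full2_nose, full3_nose in the frame of dock above -0.04 m and z of full1_nose in the frame of dock between 0.018 and 0.041 m and y of full1_nose in the frame of dock between -0.065 and 0.065 m and z of full2_nose in the frame of dock between 0.018 and 0.041 m and y of full2_nose in the frame of dock between -0.065 and 0.065 m and z of full3_nose in the frame of dock between 0.018 and 0.041 m and y of full3_nose in the frame of dock between -0.065 and 0.065 m), for 0.05 s.
2. let go, the slide snaps back by itself (faster than 0.12 m/s) (velocity of joint eject below -0.12 m/s).
3. the slide is back at rest, not touched by the fingers (value of joint eject below 0.004 m and contact force between the fingers and eject below 0.2 N), for 0.2 s.
At the end, for the whole second after the job is handed in: Every run-down pen lies in a bay, nose inwards and within 4 mm of the hidden stop; every charged pen lies flat (within 0.1 rad) on the tray floor with its centre inside the tray's walls; the eject slide is within 4 mm of rest; all pens are still (x of each of flat1_nose, flat2_nose, flat3_nose in the frame of dock above 0.031 m and z of flat1_nose in the frame of dock between 0.018 and 0.041 m and y of flat1_nose in the frame of dock between -0.065 and 0.065 m and x of flat1 in the frame of dock between -0.045 and 0 m and linear speed of each of flat1, flat2, flat3, full1, full2, full3 below 0.02 m/s and z of flat2_nose in the frame of dock between 0.018 and 0.041 m and y of flat2_nose in the frame of dock between -0.065 and 0.065 m and x of flat2 in the frame of dock between -0.045 and 0 m and z of flat3_nose in the frame of dock between 0.018 and 0.041 m and y of flat3_nose in the frame of dock between -0.065 and 0.065 m and x of flat3 in the frame of dock between -0.045 and 0 m and x of full1 in the frame of tray_in between -0.09 and 0.09 m and y of full1 in the frame of tray_in between -0.073 and 0.073 m and z of each of full1, full2, full3 in the frame of tray_in below 0.014 m and angle between full1's own x axis and vertical between 1.47 and 1.67 rad and x of full2 in the frame of tray_in between -0.09 and 0.09 m and y of full2 in the frame of tray_in between -0.073 and 0.073 m and angle between full2's own x axis and vertical between 1.47 and 1.67 rad and x of full3 in the frame of tray_in between -0.09 and 0.09 m and y of full3 in the frame of tray_in between -0.073 and 0.073 m and angle between full3's own x axis and vertical between 1.47 and 1.67 rad and value of joint eject below 0.004 m); the robot touches nothing.
It fails at once if the gourd is shoved more than 30 mm or knocked over (distance of gourd from where it was at the start of the episode above 0.03 m or angle between gourd's own z axis and vertical above 0.5 rad).
It fails at once if the dish is shoved more than 30 mm or knocked over (distance of dish from where it was at the start of the episode above 0.03 m or angle between dish's own z axis and vertical above 0.5 rad).
It fails at once if the varnish is shoved more than 30 mm or knocked over (distance of varnish from where it was at the start of the episode above 0.03 m or angle between varnish's own z axis and vertical above 0.5 rad).
Of full1, full2, full3 only 2 to 3 are there at a start; the rules pass over those that are not, and their reading is None.
Of flat1, flat2, flat3 only 2 to 3 are there at a start; the rules pass over those that are not, and their reading is None.
At some moment in a run one of flat1, flat2, flat3 may be knocked a few centimetres aside while the robot is not near it.
Once in a run the grip may slacken for a moment while it holds something.
It also fails if it takes over 210 s, if anything falls off the work surface, if the arm or the gripper's body presses on something with over 40 N, if the wrist force passes 120 N, or if a joint passes its speed limit or range.

### The arm

A 6-joint arm with a two-finger parallel gripper is mounted at the origin on the work surface. World frame = base frame: x ahead of the robot, y to its left, z up, the work surface at z = 0. Lengths are in m, angles in rad, forces in N, time in s.
With the tool pointing down it reaches from about 0.35 to 1 m from the base axis. Payload 7.1 kg.
Tool frame: the origin (TCP) lies midway between the tips of the shut fingers; the grasp point (between the pads) lies 19 mm behind it; z points along the fingers, y is the direction in which the jaws open and shut (so a half turn about z gives the same grasp; the last joint's range is limited). The gripper opens to 85 mm and grips with 20 to 120 N. Pads are 22 mm wide; open, the fingers measure 114 mm over their backs; the gripper's body (76 mm by 85 mm) begins 54 mm behind the grasp point. The pads swing forward as they close: fully open they stand 13 mm farther back than shut.
Start: joints at [1.099, 0.423, 1.63, -0, 1.089, -0.019], TCP at [0.273, 0.562, 0.202] pointing down, gripper open.
Joint ranges: [-3, 3], [-0.9, 2.11], [0.09, 2.58], [-1.31, 4.45], [0.11, 2.69], [-2.54, 2.54]. Speed limits (rad/s): [2.39, 2.39, 3.01, 3.14, 3.14, 3.14].

### API

Orientations are given as a unit quaternion [x, y, z, w].
In Python, from rig import robot, vision gives the robot as it stands.
- The arm moves only by the tool play_rows, never from a script. Its argument "increments" is a list of rows, each an object of numbers: "dx", "dy", "dz": the shift along the world's x, y, z in cm; "wx", "wy", "wz": the turn, a rotation vector about the world's x, y, z in units of 5 degrees (1.0 is 5 degrees); "fingers": the closure, from -1 (fully open) to 1 (shut). A call has 1 to 5 rows; each row shifts and turns the commanded pose from where the row before left it; what a row does not reach is not made up. A row lasts 1/12 s, in which the tool goes at most 41.7 mm and 7.16 degrees, less where a joint would pass 70% of its speed; a pose out of reach is approached as far as the arm can. A call with a gripper value outside its range is refused whole. The fingers move at their own pace and stop on an object; "squeeze" is the grip in N (left out, the last holds). Time passes only in rows, so rows that do not move let the fingers close. It gives the time, the measured TCP pose, the force and the opening at its end, in the units of the state.
- robot.sense(): the state, without advancing time (a new reading comes with each control period).
- vision.get_image(name): name is "scene" or "top" or "wrist"; returns the picture (400x640x3 uint8, red, green, blue); there is no depth.
- vision.camera_params(name): a dict with "fx", "fy", "cx", "cy" (pixels), "T" (4x4, takes a point from camera to world coordinates). Camera axes: x right, y down, z forward; pixel columns grow to the right and rows downward; lengths in m; the calibration is good to about 2 mm. A picture is of the moment at which its call begins: read the wrist's pose just before it. camera_params takes no time and is no camera call; for the wrist camera it gives the pose at the moment of the call.
- robot.close_job(): hands the job in, once; it reports no verdict.
Trained networks look in the newest picture that a camera, given by its name, has taken for a name from the list of things; names that differ only in an ending like _2 or _b are one class to them, and where a whole thing is asked for, a point or a joint stands for the part that bears it (a point fixed in the world has none). Each returns a list of dicts, best first, with "p" (0 to 1); they miss things now and then, are a little off and sometimes report something else, mostly with a low value. They report only what shows in the picture. A call takes as long as a camera call. They do not tell look-alikes from the thing itself.
- vision.trace(query, camera): "pixels" (400x640 bool, what is visible of it) and "rect" ([left, top, right, bottom] in pixels, round what is visible of it).
The state is a dict: "clock": time; "joint_positions": joint angles; "dq": joint speeds; "effort": joint torques, N m; "tool_pos": TCP position; "eef_rot": TCP orientation; "wrist_force": force on the tool from outside, world axes, zero at the start; "torque": the same for the moment, N m; "opening": opening from 0.0 (shut) to 1.0 (fully open).
Only numpy, scipy, OpenCV 4.12 (cv2) and the standard library are available. Lean on these libraries where they do the work, as an engineer would, in place of code of your own. Each camera call takes 0.05 s, during which the arm holds its last target. There are 200 camera calls.

## Working session

There is one attempt and no reset: what is moved stays moved. The work goes in short steps, Python scripts to look and compute and a tool call to move; the robot and the scene stay as the last step left them, time stands still between calls to the robot, and variables do not carry over. Pictures are saved under pics/ and viewed, about 12 in all and at most 16, crops included, and the job is handed in when it is done.

Besides the shell and the picture viewer there is one more tool, called after "Call:" as name(argument=value, ...), one argument or row to a line, values as JSON. play_rows: Moves the arm, as the interface text tells. Its arguments: {"type":"object","properties":{"increments":{"type":"array","items":{"type":"object","properties":{"dx":{"type":"number"},"dy":{"type":"number"},"dz":{"type":"number"},"wx":{"type":"number"},"wy":{"type":"number"},"wz":{"type":"number"},"fingers":{"type":"number"}}}},"squeeze":{"type":"number"}},"required":["increments"]}

```bash
ls; mkdir -p pics
cat > h.py <<'E'
import numpy as np, cv2
from rig import robot, vision
def ray(cam,u,v,P=None):
    P=P or vision.camera_params(cam);T=np.array(P["T"])
    d=T[:3,:3]@np.array([(u-P["cx"])/P["fx"],(v-P["cy"])/P["fy"],1.]);return T[:3,3],d
def atz(cam,u,v,z,P=None):
    o,d=ray(cam,u,v,P);return o+d*(z-o[2])/d[2]
def proj(cam,p,P=None):
    P=P or vision.camera_params(cam);T=np.array(P["T"])
    q=T[:3,:3].T@(np.array(p)-T[:3,3]);return np.array([P["fx"]*q[0]/q[2]+P["cx"],P["fy"]*q[1]/q[2]+P["cy"]])
def save(name,im):
    cv2.imwrite("pics/"+name,cv2.cvtColor(im,cv2.COLOR_RGB2BGR))
E
python3 - <<'E'
from h import *
for c in("scene","top"):
    im=vision.get_image(c);save(c+"0.png",im);np.save(c+"0.npy",im)
    P=vision.camera_params(c);print(c,P["fx"],np.round(P["T"],3).tolist())
    for q in("dock","eject","mat","tray","full1","flat1","gourd","dish","varnish"):
        for r in vision.trace(q,c):print(q,round(r["p"],2),np.round(r["rect"]),end=' ')
        print()
print(robot.sense())
E
```

```text
pics
scene 481.55292961542546 [[-0.677, 0.565, -0.471, 1.115], [0.735, 0.526, -0.427, 0.557], [0.007, -0.636, -0.772, 1.024], [0.0, 0.0, 0.0, 1.0]]
dock 0.82 [291. 235. 387. 325.] 
eject 0.39 [298. 237. 385. 326.] 
mat 0.61 [250. 157. 346. 224.] 
tray 0.89 [165. 124. 254. 183.] 
full1 0.75 [297. 235. 384. 326.] full1 0.7 [262. 160. 292. 183.] 
flat1 0.79 [288. 170. 314. 197.] flat1 0.72 [260. 157. 288. 185.] flat1 0.62 [385. 186. 408. 212.] flat1 0.62 [238. 294. 287. 316.] flat1 0.58 [308. 189. 337. 212.] flat1 0.53 [289. 114. 318. 135.] flat1 0.5 [435. 215. 452. 253.] 
gourd 0.84 [168. 174. 212. 239.] 
dish 0.95 [220. 239. 246. 264.] 
varnish 0.64 [409. 317. 428. 347.] 
top 393.5620948203653 [[-0.01, -0.981, 0.193, 0.35], [-1.0, 0.015, 0.025, 0.025], [-0.028, -0.193, -0.981, 1.079], [0.0, 0.0, 0.0, 1.0]]
dock 0.92 [228. 150. 294. 214.] 
eject 0.57 [255. 157. 263. 164.] 
mat 0.86 [325. 196. 403. 266.] 
tray 0.81 [435. 166. 503. 246.] 
full1 0.61 [278. 197. 282. 204.] full1 0.6 [255. 157. 265. 163.] full1 0.37 [258. 199. 265. 205.] full1 0.17 [435. 166. 503. 246.] 
flat1 0.76 [276. 11
[... 386 characters left out ...]
 [175. 170. 196. 189.] 
{'clock': 1.0, 'joint_positions': array([ 1.09899517e+00,  4.23107670e-01,  1.62989953e+00,  3.44079108e-05,
        1.08860734e+00, -1.89780006e-02]), 'dq': array([ 0.00028285, -0.00109213, -0.00019356,  0.00026644,  0.00084624,
        0.0006175 ]), 'effort': array([ 4.82724636e-05, -5.57353449e+01, -2.82143730e+01, -7.39694428e-05,
        9.78666321e-04,  4.14924148e-07]), 'tool_pos': array([0.27338793, 0.56201433, 0.20161445]), 'eef_rot': array([ 2.24489913e-01,  9.74476412e-01, -6.91403614e-06, -1.74445539e-05]), 'wrist_force': array([ 0.31456491, -0.86421787,  0.02226317]), 'torque': array([ 0.02110906,  0.01338325, -0.04326806]), 'opening': 1.0010671637625332}
```

Run:
```python
from h import *
t=np.load("top0.npy")[90:320,160:520];save("t1.png",cv2.resize(t,None,fx=2.2,fy=2.2,interpolation=cv2.INTER_CUBIC))
```

```text
(no output)
```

View pics/t1.png

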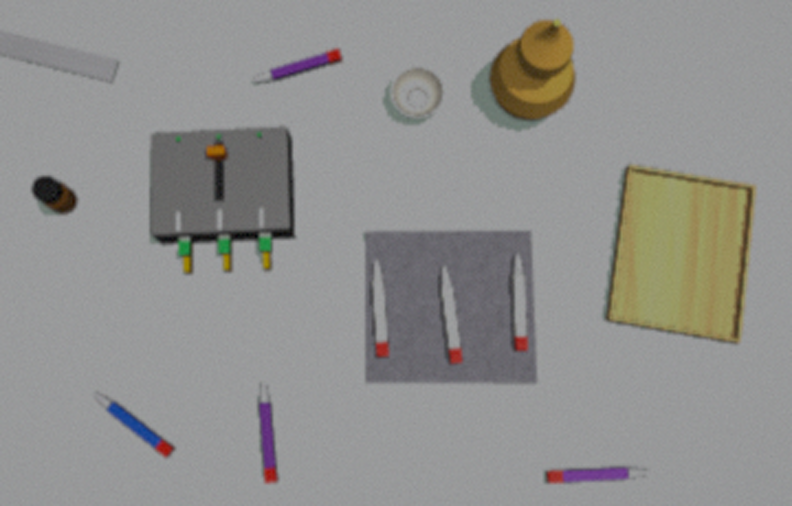

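View pics/scene0.png

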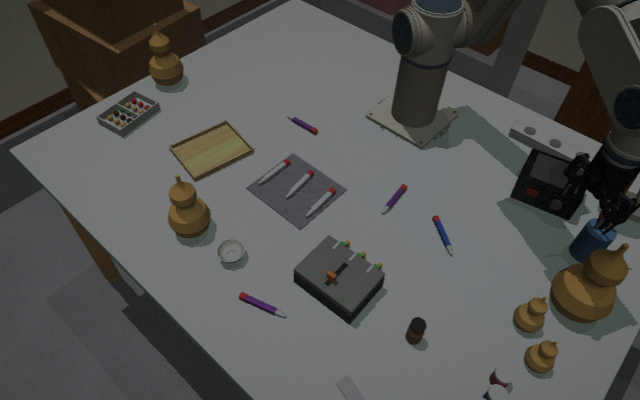

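Top view shows the dock (crop 152–293, 128–240) with three green tails at (185,246), (224,246) and (265,242), and the tab at (217,152). The mat has three white pens with red tails at (381,350), (455,356) and (521,344). These three are the flats: white-bodied and on the mat. The blue pen (135,425) and the purple ones are look-alikes to leave alone. Now rough positions.

Run:
```python
from h import *
C=lambda u,v,z:np.round(atz("top",160+u/2.2,90+v/2.2,z)*1000,0)[:2]
print("dock roof",[C(*p,.06) for p in((152,134),(288,128),(293,235),(152,237))])
print("tab",C(217,149,.086),"stripes",[ (C(179,212,.06),C(179,232,.06)),(C(220,210,.06),C(220,230,.06)),(C(262,208,.06),C(262,228,.06))])
im=np.load("top0.npy");hsv=cv2.cvtColor(im,cv2.COLOR_RGB2HSV)
H,S,V=[hsv[...,i].astype(int) for i in range(3)]
def blobs(m,n=4):
    k,l,s,c=cv2.connectedComponentsWithStats(m.astype(np.uint8))
    return [(c[i],s[i,4]) for i in range(1,k) if s[i,4]>=n]
print("green",[(C2,n,np.round(atz("top",*C2,.034)*1000)[:2]) for C2,n in blobs((H>45)&(H<85)&(S>120)&(V>60),8)])
print("red",[(C2,n,np.round(atz("top",*C2,.017)*1000)[:2]) for C2,n in blobs(((H<5)|(H>172))&(S>150)&(V>80),8)])
print("noses",[C(*p,.012) for p in((376,261),(443,266),(517,254))])
print("tails",[C(*p,.017) for p in((382,357),(456,363),(521,351))])
print("tray rim",[C(*p,.017) for p in((628,166),(754,185),(739,342),(608,320))])
print("mat",[C(*p,.003) for p in((365,231),(531,231),(537,381),(365,382))])
print("gourd",C(532,85,.0),"dish",C(416,100,0),"varn",C(60,205,0))
```

```text
dock roof [array([692., 305.]), array([697., 136.]), array([562., 129.]), array([562., 300.])]
tab [663. 218.] stripes [(array([592., 268.]), array([567., 267.])), (array([594., 218.]), array([569., 218.])), (array([596., 167.]), array([571., 167.]))]
green [(array([261.42424242, 201.36363636]), np.int32(33), array([556., 218.])), (array([280. , 200.5]), np.int32(30), array([557., 168.])), (array([243.74193548, 202.38709677]), np.int32(31), array([554., 267.]))]
red [(array([311.38095238, 115.        ]), np.int32(21), array([810.,  82.])), (array([599.38095238, 190.57142857]), np.int32(21), array([ 575., -698.])), (array([588.5, 192.5]), np.int32(20), array([ 570., -669.])), (array([577.38095238, 194.23809524]), np.int32(21), array([ 566., -638.])), (array([396.08333333, 245.91666667]), np.int32(24), array([ 432., -143.])), (array([333.14285714, 248.5       ]), np.int32(28), array([427.,  25.])), (array([366.44444444, 251.40740741]), np.int32(27), array([418., -64.])), (array([234.28571429, 293.42857143]), np.int32(28), array([312., 289.])), (array([282.30769231, 305.42307692]), np.int32(26), array([280., 161.])), (array([411.75      , 306.45833333]), np.int32(24), array([ 275., -177.]))]
noses [array([537.,  30.]), array([529., -54.]), array([ 543., -146.])]
tails [array([417.,  24.]), array([409., -65.]), array([ 422., -145.])]
tray rim [array([ 653., -290.]), array([ 625., -444.]), array([ 430., -407.]), array([ 459., -252.])]
mat [array([577.,  43.]), array([ 574., -166.]), array([ 387., -165.]), array([388.,  45.])]
gourd [ 770. -178.] dish [752. -25.] varn [618. 438.]
```

Call:
play_rows(
  increments=[
    {"dx": 2.5,"dy": -2.5,"dz": 1.5,"wz": 0.5},
    {"dx": 2.5,"dy": -2.5,"dz": 1.5,"wz": 0.5},
    {"dx": 2.5,"dy": -2.5,"dz": 1.5,"wz": 0.5},
    {"dx": 2.5,"dy": -2.5,"dz": 1.5,"wz": 0.5},
    {"dx": 2.5,"dy": -2.5,"dz": 1.5,"wz": 0.5},
  ],
)

```text
invalid input at $.increments[0]: expected keys dx, dy, dz, wx, wy, wz, fingers
```

Call:
play_rows(
  increments=[
    {"dx": 2.3,"dy": -2.7,"dz": 0.5,"wz": 0.5},
    {"dx": 2.3,"dy": -2.7,"dz": 0.5,"wz": 0.5},
    {"dx": 2.3,"dy": -2.7,"dz": 0.5,"wz": 0.5},
    {"dx": 2.3,"dy": -2.7,"dz": 0.5,"wz": 0.5},
    {"dx": 2.3,"dy": -2.7,"dz": 0.5,"wz": 0.5},
  ],
)

```text
invalid input at $.increments[0]: expected keys dx, dy, dz, wx, wy, wz, fingers
```

Call:
play_rows(
  increments=[
    {"dx": 2,"dy": -2.5,"dz": 0.2,"wz": 0.6},
    {"dx": 2,"dy": -2.5,"dz": 0.2},
    {"dx": 2,"dy": -2.5},
    {},
    {},
  ],
)

```text
invalid input at $.increments[0]: expected keys dx, dy, dz, wx, wy, wz, fingers
```

Run:
```python
from h import *
s=robot.sense();print(s["tool_pos"],s["eef_rot"],s["wrist_force"],s["joint_positions"])
P=vision.camera_params("wrist");im=vision.get_image("wrist");save("w1.png",im);np.save("w1.npy",im)
print(P["fx"],np.round(P["T"],3).tolist())
np.save("w1P.npy",P,allow_pickle=True)
```

```text
[0.27338793 0.56201433 0.20161445] [ 2.24489913e-01  9.74476412e-01 -6.91403614e-06 -1.74445539e-05] [ 0.31456491 -0.86421787  0.02226317] [ 1.09899517e+00  4.23107670e-01  1.62989953e+00  3.44079108e-05
  1.08860734e+00 -1.89780006e-02]
355.2915485173936 [[0.438, 0.855, 0.279, 0.202], [0.899, -0.416, -0.137, 0.597], [-0.001, 0.311, -0.95, 0.374], [0.0, 0.0, 0.0, 1.0]]
```

View pics/w1.png

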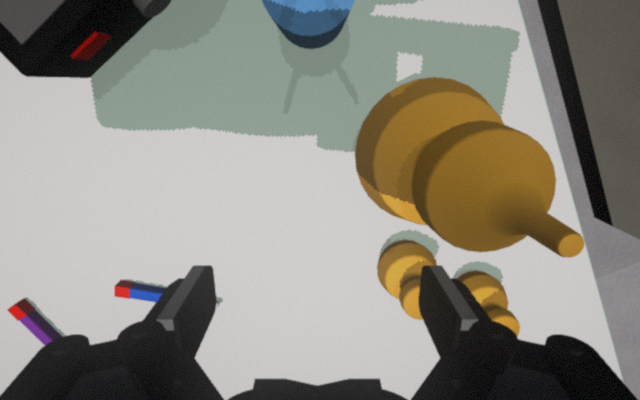

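Fingers and the start-area decoys show; no dock yet. Every row needs all keys.

Call:
play_rows(
  increments=[
    {"dx": 2.5,"dy": -2.5,"dz": 1.5,"wx": 0,"wy": 0,"wz": 0.5,"fingers": -1},
    {"dx": 2.5,"dy": -2.5,"dz": 1.5,"wx": 0,"wy": 0,"wz": 0.5,"fingers": -1},
    {"dx": 2.5,"dy": -2.5,"dz": 1.5,"wx": 0,"wy": 0,"wz": 0.5,"fingers": -1},
    {"dx": 2.5,"dy": -2.5,"dz": 1.5,"wx": 0,"wy": 0,"wz": 0.5,"fingers": 0.2},
    {"dx": 2.5,"dy": -2.5,"dz": 1.5,"wx": 0,"wy": 0,"wz": 0.5,"fingers": 0.2},
  ],
  squeeze=60,
)

```text
clock: 1.47
tool_pos: [0.3992, 0.4358, 0.2774]
eef_rot: [0.116, 0.993, 0.0, 0.0]
wrist_force: [0.5, 0.3, -0.5]
opening: 0.748
```

Call:
play_rows(
  increments=[
    {"dx": 2.3,"dy": -2.7,"dz": 0.5,"wx": 0,"wy": 0,"wz": 0.5,"fingers": 0.2},
    {"dx": 2.3,"dy": -2.7,"dz": 0.5,"wx": 0,"wy": 0,"wz": 0.5,"fingers": 0.2},
    {"dx": 2.3,"dy": -2.7,"dz": 0.5,"wx": 0,"wy": 0,"wz": 0.5,"fingers": 0.2},
    {"dx": 2.3,"dy": -2.7,"dz": 0.5,"wx": 0,"wy": 0,"wz": 0.5,"fingers": 0.2},
    {"dx": 2.3,"dy": -2.7,"dz": 0.5,"wx": 0,"wy": 0,"wz": 0.5,"fingers": 0.2},
  ],
)

```text
clock: 1.88
tool_pos: [0.5143, 0.3005, 0.3021]
eef_rot: [0.007, 1.0, 0.0, 0.0]
wrist_force: [0.7, 0.8, 0.4]
opening: 0.401
```

Call:
play_rows(
  increments=[
    {"dx": 2,"dy": -2.7,"dz": 0.2,"wx": 0,"wy": 0,"wz": 0.6,"fingers": 0.2},
    {"dx": 2,"dy": -2.7,"dz": 0.2,"wx": 0,"wy": 0,"wz": 0,"fingers": 0.2},
    {"dx": 2,"dy": -2.7,"dz": 0,"wx": 0,"wy": 0,"wz": 0,"fingers": 0.2},
    {"dx": 0,"dy": 0,"dz": 0,"wx": 0,"wy": 0,"wz": 0,"fingers": 0.2},
    {"dx": 0,"dy": 0,"dz": 0,"wx": 0,"wy": 0,"wz": 0,"fingers": 0.2},
  ],
)

```text
clock: 2.3
tool_pos: [0.5741, 0.2195, 0.3054]
eef_rot: [-0.016, 1.0, 0.0, -0.0]
wrist_force: [-0.7, -0.1, -0.4]
opening: 0.402
```

```bash
cat >> h.py <<'E'
def snap(name,cam="wrist"):
    s=robot.sense();P=vision.camera_params(cam);im=vision.get_image(cam);save(name+".png",im);np.save(name+".npy",im)
    q=s["eef_rot"];from scipy.spatial.transform import Rotation as R
    m=R.from_quat(q).as_matrix()
    print("t",round(s["clock"],2),"tcp",np.round(s["tool_pos"]*1000,1),"jawdeg",round(np.degrees(np.arctan2(m[1,1],m[0,1])),1),"z",np.round(m[:,2],3),"F",np.round(s["wrist_force"],1),"op",round(s["opening"],3),"j",np.round(s["joint_positions"],2))
    return im,P
E
python3 - <<'E'
from h import *
im,P=snap("w2");import pickle;pickle.dump(P,open("w2.pkl","wb"))
save("w2.png",im)
E
```

```text
t 2.3 tcp [574.1 219.5 305.4] jawdeg 91.9 z [-0.  0. -1.] F [-0.7 -0.1 -0.4] op 0.402 j [ 0.35  0.31  1.55  0.    1.28 -1.26]
```

View pics/w2.png

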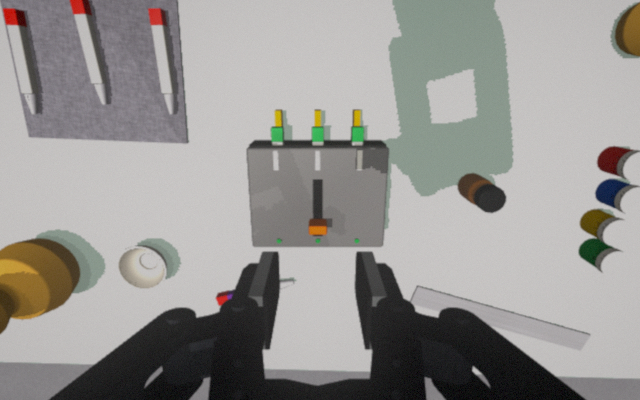

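The dock is square in the picture: stripes at (276,160), (318,160) and (360,160), tab top at about (318,229), all three pens showing 20 mm. The flats' red tails are at the upper left.

Run:
```python
from h import *
import pickle
P=pickle.load(open("w2.pkl","rb"));im=np.load("w2.npy")
hsv=cv2.cvtColor(im,cv2.COLOR_RGB2HSV);H,S,V=[hsv[...,i].astype(int) for i in range(3)]
def blobs(m,n=10):
    k,l,s,c=cv2.connectedComponentsWithStats(m.astype(np.uint8))
    return [(np.round(c[i],1),s[i]) for i in range(1,k) if s[i,4]>=n]
A=lambda u,v,z:np.round(atz("w",u,v,z,P)*1000,1)[:2]
for n,m,z in(("green",(H>45)&(H<85)&(S>120)&(V>60),.034),("orange",(H>8)&(H<20)&(S>170)&(V>60),.086),("yellow",(H>20)&(H<32)&(S>170)&(V>80),.02),("red",((H<5)|(H>172))&(S>150)&(V>80),.017)):
    for c,s in blobs(m):
        if s[0]<420: print(n,c,s,A(*c,z), "TL",A(s[0],s[1],z),"BR",A(s[0]+s[2],s[1]+s[3],z))
g=im[150:172,265:372].astype(int).min(2);m=g>g.mean()+50
for c,s in blobs(m): print("stripe",c,s,A(c[0]+265,c[1]+150,.06))
for p in((248,149),(388,149),(384,245),(253,246)):print("roof",p,A(*p,.06))
for a in(0,1,2):
    pass
```

```text
green [277.  133.7] [272 127  11  14 149] [556.3 169.4] TL [548.3 163.2] BR [565.1 176.9]
green [317.5 133.6] [312 127  12  14 143] [554.5 219.6] TL [546.7 212.6] BR [563.4 228. ]
green [357.3 133.5] [352 127  12  14 159] [552.8 268.9] TL [545.1 261.9] BR [561.8 277.9]
green [278.5 240.5] [277 239   4   4  12] [701.3 171.1] TL [699.1 169.1] BR [704.9 174.5]
green [317.5 240.5] [316 239   4   4  12] [699.5 224.4] TL [697.3 222.3] BR [703.1 228. ]
green [356.5 240.5] [355 239   4   4  12] [697.7 277.7] TL [695.6 275.5] BR [701.4 281.4]
orange [317.3 229.4] [309 223  18  12 169] [661.1 222.9] TL [653.2 212.7] BR [667.9 234.7]
orange [ 25.8 280.2] [   0  243   50   75 1672] [ 742.1 -140.7] TL [ 691.5 -160.6] BR [ 797.5 -121.5]
orange [  8.7 293. ] [  5 292   8   3  10] [ 761.4 -166.5] TL [ 760.1 -170.9] BR [ 764.2 -161.7]
yellow [278.1 118.5] [275 111   7  16  90] [539.1 169.3] TL [530.  165.4] BR [549.6 174.3]
yellow [317.  118.4] [315 111   5  16  79] [537.4 218.4] TL [528.4 215.6] BR [548.  222.6]
yellow [356.5 117.7] [354 110   6  16  94] [534.9 268.2] TL [525.6 264.5] BR [545.1 273.4]
yellow [  8.  266.7] [  0 260  21  16 219] [ 762.1 -221.8] TL [ 751.6 -230.7] BR [ 776.9 -206.4]
red [77.6  6.2] [ 70   0  16  14 176] [419.3 -63.4] TL [413.1 -71.1] BR [427.1 -55. ]
red [10.6 16.4] [  3   8  16  17 202] [ 432.5 -143.7] TL [ 424.  -150.4] BR [ 441.4 -135.9]
red [155.5  16.2] [149   9  14  16 195] [426.8  25.8] TL [419.5  19.1] BR [435.9  33.7]
red [221.8 299.1] [217 294  11  11  81] [808.4  84. ] TL [799.8  77.3] BR [818.5  92.9]
stripe [10.4 10.9] [ 9  2  4 18 64] [585.1 170.2]
stripe [52.1 10.6] [51  2  4 18 56] [583.1 220.1]
roof (248, 149) [571.8 137.8]
roof (388, 149) [566.4 303.5]
roof (384, 245) [691.1 310.1]
roof (253, 246) [698.  140.8]
```

Call:
play_rows(
  increments=[
    {"dx": 1.74,"dy": 0.07,"dz": -2.4,"wx": 0,"wy": 0,"wz": 0,"fingers": 0.2},
    {"dx": 1.74,"dy": 0.07,"dz": -2.4,"wx": 0,"wy": 0,"wz": 0,"fingers": 0.2},
    {"dx": 1.74,"dy": 0.07,"dz": -2.4,"wx": 0,"wy": 0,"wz": 0,"fingers": 0.2},
    {"dx": 1.74,"dy": 0.07,"dz": -2.4,"wx": 0,"wy": 0,"wz": 0,"fingers": 0.2},
    {"dx": 1.74,"dy": 0.07,"dz": -2.4,"wx": 0,"wy": 0,"wz": 0,"fingers": 0.2},
  ],
)

```text
clock: 2.77
tool_pos: [0.6602, 0.2262, 0.1846]
eef_rot: [-0.019, 1.0, 0.0, -0.0]
wrist_force: [1.0, 0.6, 0.7]
opening: 0.398
```

Call:
play_rows(
  increments=[
    {"dx": 0,"dy": 0,"dz": -3,"wx": 0,"wy": 0,"wz": 0,"fingers": 0.2},
    {"dx": 0,"dy": 0,"dz": -3,"wx": 0,"wy": 0,"wz": 0,"fingers": 0.2},
    {"dx": 0,"dy": 0,"dz": -3,"wx": 0,"wy": 0,"wz": 0,"fingers": 0.2},
    {"dx": 0,"dy": 0,"dz": -2.7,"wx": 0,"wy": 0,"wz": 0,"fingers": 0.2},
    {"dx": 0,"dy": 0,"dz": 0,"wx": 0,"wy": 0,"wz": 0,"fingers": 0.2},
  ],
)

```text
clock: 3.18
tool_pos: [0.6553, 0.2247, 0.0624]
eef_rot: [-0.019, 1.0, -0.001, -0.005]
wrist_force: [-1.8, 0.7, -0.6]
opening: 0.403
```

Call:
play_rows(
  increments=[
    {"dx": 0,"dy": 0,"dz": 0,"wx": 0,"wy": 0,"wz": 0,"fingers": 1},
    {"dx": 0,"dy": 0,"dz": 0,"wx": 0,"wy": 0,"wz": 0,"fingers": 1},
    {"dx": 0,"dy": 0,"dz": 0,"wx": 0,"wy": 0,"wz": 0,"fingers": 1},
    {"dx": 0,"dy": 0,"dz": 0,"wx": 0,"wy": 0,"wz": 0,"fingers": 1},
    {"dx": 0,"dy": 0,"dz": 0,"wx": 0,"wy": 0,"wz": 0,"fingers": 1},
  ],
)

```text
clock: 3.6
tool_pos: [0.6614, 0.2249, 0.0705]
eef_rot: [-0.018, 1.0, 0.0, 0.001]
wrist_force: [1.0, -0.2, -0.5]
opening: 0.004
```

Run:
```python
from h import *
im,P=snap("w3");t,_=snap("t3","top");
save("c3.png",np.vstack([im[120:400,100:540],cv2.resize(t[130:240,200:320],(440,403))])[:600])
```

```text
t 3.6 tcp [661.4 224.9  70.5] jawdeg 92.1 z [ 0.003  0.001 -1.   ] F [ 1.  -0.2 -0.5] op 0.004 j [ 0.31  0.68  1.53  0.    0.93 -1.3 ]
t 3.65 tcp [661.1 224.8  70.2] jawdeg 92.1 z [ 0.002  0.001 -1.   ] F [ 0.7  0.7 -0.4] op 0.004 j [ 0.31  0.68  1.53 -0.    0.93 -1.3 ]
```

View pics/c3.png

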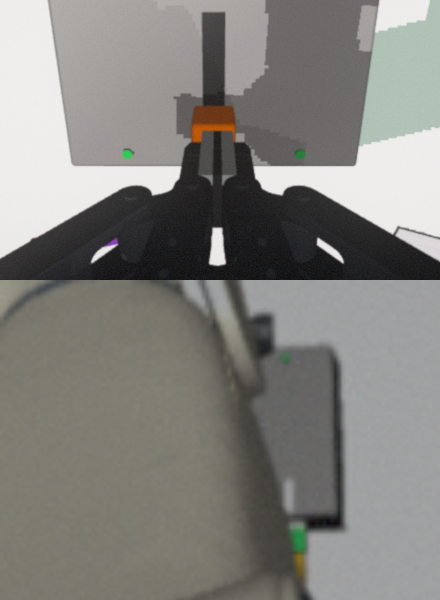

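Run:
```python
from h import *
P=vision.camera_params("wrist");s=robot.sense();tc=s["tool_pos"]
print(np.round(P["T"],3).tolist())
print("tcp px crop",proj("w",tc,P)-[100,120])
for z in(.06,.086):
  for x in(.655,.667): print(x,z,[proj("w",(x,y,z),P)-[100,120] for y in(.212,.234)])
# edges measured: top face back edge row 143, front/top edge row 125, front bottom 107 ; col 193..235
A=lambda u,v,z:np.round(atz("w",u+100,v+120,z,P)*1000,1)
print("back top",A(193,143,.086),A(235,143,.086),"front top",A(193,125,.086),A(235,125,.086),"front bottom",A(193,107,.06),A(235,107,.06))
```

```text
[[-0.036, 0.949, 0.312, 0.581], [0.999, 0.034, 0.011, 0.222], [-0.0, 0.312, -0.95, 0.242], [0.0, 0.0, 0.0, 1.0]]
tcp px crop [216.54360147 120.02997304]
0.655 0.06 [array([194.0189013 , 101.94835716]), array([233.82826414, 103.27039848])]
0.667 0.06 [array([193.68826737, 121.77151623]), array([232.7537533, 123.0452167])]
0.655 0.086 [array([190.70186548, 122.08255788]), array([236.24470415, 123.56688013])]
0.667 0.086 [array([190.39544756, 144.27134847]), array([234.96732102, 145.69384408])]
back top [666.3 213.3  86. ] [665.5 233.9  86. ] front top [656.5 213.1  86. ] [655.8 233.4  86. ] front bottom [658.  211.5  60. ] [657.2 234.8  60. ]
```

Run:
```python
from h import *
im,P=snap("s4","scene");s=robot.sense()
print(proj("s",s["tool_pos"],P),proj("s",s["tool_pos"]+[0,0,.0155],P),proj("s",s["tool_pos"]+[0,0,.04],P))
save("s4c.png",cv2.resize(im[170:340,270:420],None,fx=3.5,fy=3.5,interpolation=cv2.INTER_CUBIC))
```

```text
t 3.7 tcp [660.9 224.7  69.8] jawdeg 92.0 z [ 0.002  0.001 -1.   ] F [0.2 0.1 0.1] op -0.0 j [ 0.31  0.68  1.53  0.    0.93 -1.3 ]
[332.22659848 277.98693667] [332.55064459 274.45156332] [333.07774031 268.70089972]
```

View pics/s4c.png

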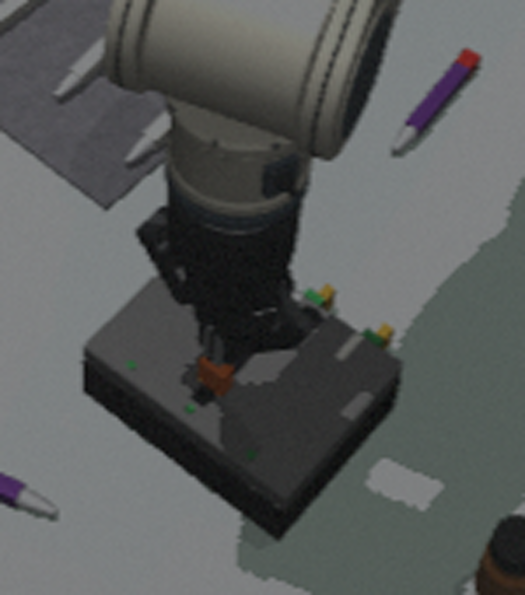

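Fingertips (crop ~(235,357)) stop above the tab (215,375). They shut over it, so the real tips sit higher than nominal. I'll open, step down and try again.

Call:
play_rows(
  increments=[
    {"dx": 0,"dy": 0,"dz": 0,"wx": 0,"wy": 0,"wz": 0,"fingers": 0.2},
    {"dx": 0,"dy": 0,"dz": 0,"wx": 0,"wy": 0,"wz": 0,"fingers": 0.2},
    {"dx": 0,"dy": 0,"dz": 0,"wx": 0,"wy": 0,"wz": 0,"fingers": 0.2},
    {"dx": 0,"dy": 0,"dz": -0.4,"wx": 0,"wy": 0,"wz": 0,"fingers": 0.2},
    {"dx": 0,"dy": 0,"dz": -0.4,"wx": 0,"wy": 0,"wz": 0,"fingers": 0.2},
  ],
  squeeze=40,
)

```text
clock: 4.17
tool_pos: [0.6605, 0.2245, 0.0605]
eef_rot: [-0.018, 1.0, 0.0, 0.0]
wrist_force: [0.3, 0.7, 0.1]
opening: 0.398
```

Call:
play_rows(
  increments=[
    {"dx": 0,"dy": 0,"dz": -0.3,"wx": 0,"wy": 0,"wz": 0,"fingers": 0.2},
    {"dx": 0,"dy": 0,"dz": -0.3,"wx": 0,"wy": 0,"wz": 0,"fingers": 0.2},
    {"dx": 0,"dy": 0,"dz": 0,"wx": 0,"wy": 0,"wz": 0,"fingers": 0.2},
    {"dx": 0,"dy": 0,"dz": 0,"wx": 0,"wy": 0,"wz": 0,"fingers": 0.2},
    {"dx": 0,"dy": 0,"dz": 0,"wx": 0,"wy": 0,"wz": 0,"fingers": 0.2},
  ],
)

```text
clock: 4.58
tool_pos: [0.6605, 0.2245, 0.0546]
eef_rot: [-0.018, 1.0, -0.0, 0.0]
wrist_force: [-0.1, 0.3, 0.0]
opening: 0.4
```

Run:
```python
from h import *
im,P=snap("w5");save("w5c.png",cv2.resize(im[160:340,180:460],None,fx=2.5,fy=2.5))
```

```text
t 4.58 tcp [660.5 224.5  54.6] jawdeg 92.1 z [ 0. -0. -1.] F [-0.1  0.3  0. ] op 0.4 j [ 0.31  0.7   1.53 -0.    0.91 -1.3 ]
```

View pics/w5c.png

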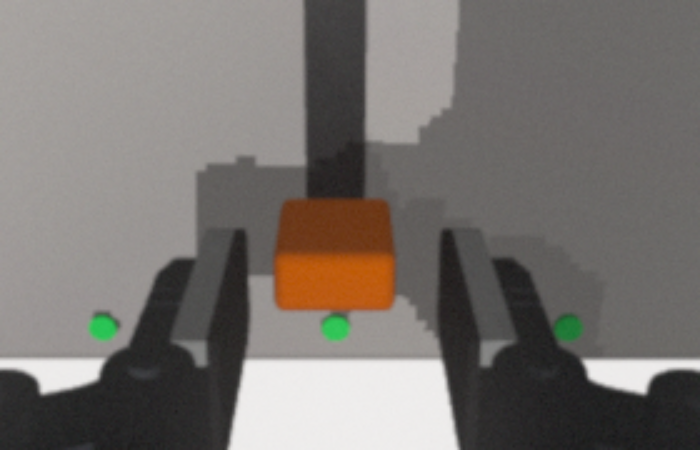

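Fingers straddle the tab, pad tips at crop rows ~230. By ray geometry the tips are at z≈88 mm while the reported TCP is at 55 mm. So real tips sit about 33 mm above the reported TCP. I'll lower further, watching force.

Call:
play_rows(
  increments=[
    {"dx": 0,"dy": -0.05,"dz": -0.5,"wx": 0,"wy": 0,"wz": 0,"fingers": 0.2},
    {"dx": 0,"dy": -0.05,"dz": -0.5,"wx": 0,"wy": 0,"wz": 0,"fingers": 0.2},
    {"dx": 0,"dy": 0,"dz": -0.5,"wx": 0,"wy": 0,"wz": 0,"fingers": 0.2},
    {"dx": 0,"dy": 0,"dz": 0,"wx": 0,"wy": 0,"wz": 0,"fingers": 0.2},
    {"dx": 0,"dy": 0,"dz": 0,"wx": 0,"wy": 0,"wz": 0,"fingers": 0.2},
  ],
)

```text
clock: 5.05
tool_pos: [0.6599, 0.2233, 0.0389]
eef_rot: [-0.018, 1.0, -0.0, -0.001]
wrist_force: [-0.3, 0.5, 0.6]
opening: 0.401
```

Call:
play_rows(
  increments=[
    {"dx": 0,"dy": 0,"dz": 0,"wx": 0,"wy": 0,"wz": 0,"fingers": 1},
    {"dx": 0,"dy": 0,"dz": 0,"wx": 0,"wy": 0,"wz": 0,"fingers": 1},
    {"dx": 0,"dy": 0,"dz": 0,"wx": 0,"wy": 0,"wz": 0,"fingers": 1},
    {"dx": 0,"dy": 0,"dz": 0,"wx": 0,"wy": 0,"wz": 0,"fingers": 1},
    {"dx": 0,"dy": 0,"dz": 0,"wx": 0,"wy": 0,"wz": 0,"fingers": 1},
  ],
)

```text
clock: 5.47
tool_pos: [0.6604, 0.223, 0.0397]
eef_rot: [-0.018, 1.0, -0.0, -0.0]
wrist_force: [-0.0, -4.4, 0.8]
opening: 0.242
```

Call:
play_rows(
  increments=[
    {"dx": -0.5,"dy": -0.02,"dz": 0,"wx": 0,"wy": 0,"wz": 0,"fingers": 1},
    {"dx": -1,"dy": -0.03,"dz": 0,"wx": 0,"wy": 0,"wz": 0,"fingers": 1},
    {"dx": -1,"dy": -0.03,"dz": 0,"wx": 0,"wy": 0,"wz": 0,"fingers": 1},
    {"dx": -1,"dy": -0.03,"dz": 0,"wx": 0,"wy": 0,"wz": 0,"fingers": 1},
    {"dx": -0.5,"dy": -0.02,"dz": 0,"wx": 0,"wy": 0,"wz": 0,"fingers": 1},
  ],
  squeeze=80,
)

```text
clock: 5.88
tool_pos: [0.6223, 0.2217, 0.04]
eef_rot: [-0.018, 1.0, 0.0, 0.003]
wrist_force: [9.9, -6.1, -6.9]
opening: 0.231
```

Call:
play_rows(
  increments=[
    {"dx": -0.2,"dy": -0.01,"dz": 0,"wx": 0,"wy": 0,"wz": 0,"fingers": 1},
    {"dx": -0.2,"dy": -0.01,"dz": 0,"wx": 0,"wy": 0,"wz": 0,"fingers": 1},
    {"dx": 0,"dy": 0,"dz": 0,"wx": 0,"wy": 0,"wz": 0,"fingers": 1},
    {"dx": 0,"dy": 0,"dz": 0,"wx": 0,"wy": 0,"wz": 0,"fingers": 1},
    {"dx": 0,"dy": 0,"dz": 0,"wx": 0,"wy": 0,"wz": 0,"fingers": 1},
  ],
)

```text
clock: 6.3
tool_pos: [0.6191, 0.2216, 0.04]
eef_rot: [-0.018, 1.0, 0.0, 0.003]
wrist_force: [9.3, -5.6, -5.7]
opening: 0.232
```

Run:
```python
from h import *
im,P=snap("w6")
hsv=cv2.cvtColor(im,cv2.COLOR_RGB2HSV);H,S,V=[hsv[...,i].astype(int) for i in range(3)]
k,l,s,c=cv2.connectedComponentsWithStats((((H>8)&(H<20)&(S>170)&(V>60))).astype(np.uint8))
for i in range(1,k):
    if s[i,4]>50:print(s[i],np.round(atz("w",s[i,0],s[i,1]+s[i,3],.086,P)*1000),np.round(atz("w",s[i,0],s[i,1],.06,P)*1000))
```

```text
t 6.3 tcp [619.1 221.6  40. ] jawdeg 92.1 z [ 0.005  0.    -1.   ] F [ 9.3 -5.6 -5.7] op 0.232 j [ 0.33  0.67  1.64 -0.    0.83 -1.28]
[623 212  17  42 307] [599. 342.  86.] [591. 361.  60.]
[ 292  253   50   51 2378] [627. 212.  86.] [617. 210.  60.]
```

Call:
play_rows(
  increments=[
    {"dx": -0.2,"dy": -0.01,"dz": 0,"wx": 0,"wy": 0,"wz": 0,"fingers": 1},
    {"dx": -0.2,"dy": 0,"dz": 0,"wx": 0,"wy": 0,"wz": 0,"fingers": 1},
    {"dx": 0,"dy": 0,"dz": 0,"wx": 0,"wy": 0,"wz": 0,"fingers": 1},
    {"dx": 0,"dy": 0,"dz": 0,"wx": 0,"wy": 0,"wz": 0,"fingers": 1},
    {"dx": 0,"dy": 0,"dz": 0,"wx": 0,"wy": 0,"wz": 0,"fingers": 1},
  ],
)

```text
clock: 6.77
tool_pos: [0.6186, 0.2217, 0.0401]
eef_rot: [-0.018, 1.0, 0.001, 0.006]
wrist_force: [20.7, -6.3, -15.3]
opening: 0.233
```

End stop reached (force 9 → 21 N). Letting go.

Call:
play_rows(
  increments=[
    {"dx": 0,"dy": 0,"dz": 0,"wx": 0,"wy": 0,"wz": 0,"fingers": -0.2},
    {"dx": 0,"dy": 0,"dz": 0,"wx": 0,"wy": 0,"wz": 0,"fingers": -0.2},
    {"dx": 0,"dy": 0,"dz": 0,"wx": 0,"wy": 0,"wz": 0,"fingers": -0.2},
    {"dx": 0,"dy": 0,"dz": 0,"wx": 0,"wy": 0,"wz": 0,"fingers": -0.2},
    {"dx": 0,"dy": 0,"dz": 0,"wx": 0,"wy": 0,"wz": 0,"fingers": -0.2},
  ],
)

```text
clock: 7.18
tool_pos: [0.6121, 0.2223, 0.0398]
eef_rot: [-0.018, 1.0, 0.0, -0.0]
wrist_force: [-0.5, 0.3, 0.9]
opening: 0.6
```

Call:
play_rows(
  increments=[
    {"dx": 0,"dy": 0,"dz": 3,"wx": 0,"wy": 0,"wz": 0,"fingers": -0.2},
    {"dx": 0,"dy": 0,"dz": 4,"wx": 0,"wy": 0,"wz": 0,"fingers": 0.2},
    {"dx": -2,"dy": 0,"dz": 3,"wx": 0,"wy": 0,"wz": 0,"fingers": 0.2},
    {"dx": -3,"dy": 0,"dz": 2,"wx": 0,"wy": 0,"wz": 0,"fingers": 0.2},
    {"dx": -3,"dy": 0,"dz": 2,"wx": 0,"wy": 0,"wz": 0,"fingers": 0.2},
  ],
)

```text
clock: 7.6
tool_pos: [0.5321, 0.2222, 0.1813]
eef_rot: [-0.018, 1.0, 0.0, 0.001]
wrist_force: [-1.0, 1.2, 0.1]
opening: 0.397
```

Call:
play_rows(
  increments=[
    {"dx": -2.5,"dy": 0,"dz": 1,"wx": 0,"wy": 0,"wz": 0,"fingers": 0.2},
    {"dx": -1.5,"dy": 0,"dz": 1,"wx": 0,"wy": 0,"wz": 0,"fingers": 0.2},
    {"dx": 0,"dy": 0,"dz": 0,"wx": 0,"wy": 0,"wz": 0,"fingers": 0.2},
    {"dx": 0,"dy": 0,"dz": 0,"wx": 0,"wy": 0,"wz": 0,"fingers": 0.2},
    {"dx": 0,"dy": 0,"dz": 0,"wx": 0,"wy": 0,"wz": 0,"fingers": 0.2},
  ],
)

```text
clock: 8.02
tool_pos: [0.493, 0.2221, 0.1996]
eef_rot: [-0.018, 1.0, 0.0, 0.0]
wrist_force: [0.0, -0.1, -0.0]
opening: 0.397
```

```bash
cat >> h.py <<'E'
import pickle
def blobs(im,col,n=10):
    hsv=cv2.cvtColor(im,cv2.COLOR_RGB2HSV);H,S,V=[hsv[...,i].astype(int) for i in range(3)]
    m={"green":(H>45)&(H<85)&(S>120)&(V>60),"orange":(H>8)&(H<20)&(S>170)&(V>60),"yellow":(H>20)&(H<32)&(S>170)&(V>80),"red":((H<5)|(H>172))&(S>150)&(V>80)}[col]
    k,l,s,c=cv2.connectedComponentsWithStats(m.astype(np.uint8))
    return [(np.round(c[i],1),s[i]) for i in range(1,k) if s[i,4]>=n]
E
python3 - <<'E'
from h import *
im,P=snap("w7");pickle.dump(P,open("w7.pkl","wb"))
for c,z in(("green",.034),("orange",.086),("yellow",.02),("red",.017)):
    for b,s in blobs(im,c): print(c,b,s,np.round(atz("w",*b,z,P)*1000)[:2],"top edge",np.round(atz("w",b[0],s[1],z,P)*1000)[:2])
E
```

```text
t 8.02 tcp [493.  222.1 199.6] jawdeg 92.1 z [ 0.001  0.    -1.   ] F [ 0.  -0.1 -0. ] op 0.397 j [ 0.4   0.3   1.82 -0.    1.02 -1.21]
green [261.5 190. ] [255 182  14  17 235] [517. 168.] top edge [509. 168.]
green [312. 190.] [306 182  13  17 221] [515. 218.] top edge [507. 218.]
green [361.6 190.3] [355 182  14  17 227] [514. 267.] top edge [505. 267.]
green [630.2 343.2] [618 334  22  18 203] [686. 591.] top edge [674. 587.]
green [265.1 351. ] [263 349   5   5  21] [713. 170.] top edge [710. 170.]
green [358.6 351.1] [357 349   5   5  18] [709. 279.] top edge [706. 278.]
green [635.9 354.1] [633 352   7   6  21] [702. 603.] top edge [699. 602.]
orange [311.6 341. ] [301 328  22  25 477] [653. 223.] top edge [638. 222.]
orange [  6.8 383. ] [  0 362  18  38 295] [716. -87.] top edge [690. -80.]
orange [ 18.5 388.7] [ 16 387   5   5  10] [724. -76.] top edge [721. -76.]
yellow [631.8 317. ] [621 303  19  32 423] [661. 597.] top edge [642. 591.]
red [17.8 76.2] [  8  67  21  20 306] [418. -63.] top edge [410. -62.]
red [114.1  89.5] [105  80  19  19 286] [427.  26.] top edge [418.  27.]
red [201.6 395.5] [195 389  14  11  89] [801.  85.] top edge [790.  86.]
```

View pics/w7.png

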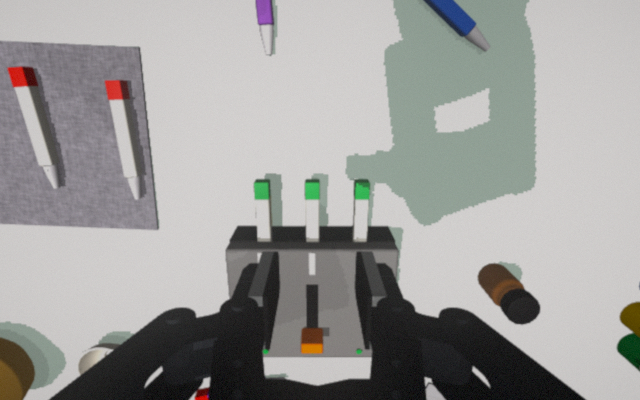

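Slide is back at rest (tab (312,341)), and all three pens are pushed out with tail ends at x≈507 mm, y 168/218/267 mm. Taking the pen in bay 1 first.

Call:
play_rows(
  increments=[
    {"dx": 0.5,"dy": -1.1,"dz": -2.5,"wx": 0,"wy": 0,"wz": 0,"fingers": 0.2},
    {"dx": 0.5,"dy": -1.1,"dz": -2.5,"wx": 0,"wy": 0,"wz": 0,"fingers": 0.2},
    {"dx": 0.5,"dy": -1.1,"dz": -3,"wx": 0,"wy": 0,"wz": 0,"fingers": 0.2},
    {"dx": 0.5,"dy": -1.1,"dz": -3,"wx": 0,"wy": 0,"wz": 0,"fingers": 0.2},
    {"dx": 0.5,"dy": -1,"dz": -3,"wx": 0,"wy": 0,"wz": 0,"fingers": 0.2},
  ],
)

```text
clock: 8.48
tool_pos: [0.5181, 0.1671, 0.0574]
eef_rot: [-0.018, 1.0, -0.0, -0.0]
wrist_force: [1.0, 0.8, -0.7]
opening: 0.4
```

Call:
play_rows(
  increments=[
    {"dx": 0,"dy": 0,"dz": -2,"wx": 0,"wy": 0,"wz": 0,"fingers": 0.2},
    {"dx": 0,"dy": 0,"dz": -2,"wx": 0,"wy": 0,"wz": 0,"fingers": 0.2},
    {"dx": 0,"dy": 0,"dz": -1,"wx": 0,"wy": 0,"wz": 0,"fingers": 0.2},
    {"dx": 0,"dy": 0,"dz": 0,"wx": 0,"wy": 0,"wz": 0,"fingers": 0.2},
    {"dx": 0,"dy": 0,"dz": 0,"wx": 0,"wy": 0,"wz": 0,"fingers": 0.2},
  ],
)

```text
clock: 8.9
tool_pos: [0.5174, 0.1678, 0.009]
eef_rot: [-0.018, 1.0, -0.0, -0.001]
wrist_force: [-0.6, 0.8, 0.5]
opening: 0.398
```

Run:
```python
from h import *
im,P=snap("w8");save("w8c.png",cv2.resize(im[140:400,140:500],None,fx=1.6,fy=1.6))
for b,s in blobs(im,"green"): print(b,s,np.round(atz("w",*b,.034,P)*1000)[:2],"top edge",np.round(atz("w",b[0],s[1],.034,P)*1000)[:2])
```

```text
t 8.9 tcp [517.4 167.8   9. ] jawdeg 92.1 z [-0.001 -0.    -1.   ] F [-0.6  0.8  0.5] op 0.398 j [ 0.29  0.6   1.9  -0.    0.64 -1.31]
[424.1 258.4] [ 407  236   35   44 1283] [513. 217.] top edge [502. 216.]
[531.5 259.8] [ 512  236   39   44 1191] [512. 267.] top edge [500. 265.]
[316.4 262.4] [302 245  30  35 997] [517. 168.] top edge [508. 167.]
```

View pics/w8c.png

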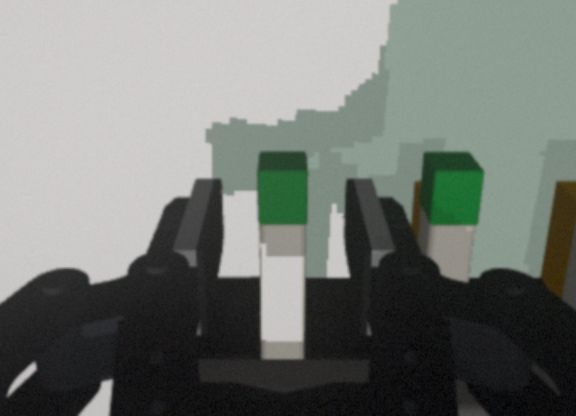

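Pen 1 is centred between the pads (green tail crop (283,190)). Down 18 mm and grip.

Call:
play_rows(
  increments=[
    {"dx": 0,"dy": 0,"dz": -0.9,"wx": 0,"wy": 0,"wz": 0,"fingers": 0.3},
    {"dx": 0,"dy": 0,"dz": -0.9,"wx": 0,"wy": 0,"wz": 0,"fingers": 0.3},
    {"dx": 0,"dy": 0,"dz": 0,"wx": 0,"wy": 0,"wz": 0,"fingers": 0.3},
    {"dx": 0,"dy": 0,"dz": 0,"wx": 0,"wy": 0,"wz": 0,"fingers": 1},
    {"dx": 0,"dy": 0,"dz": 0,"wx": 0,"wy": 0,"wz": 0,"fingers": 1},
  ],
  squeeze=60,
)

```text
clock: 9.37
tool_pos: [0.5173, 0.168, -0.0082]
eef_rot: [-0.018, 1.0, -0.0, -0.0]
wrist_force: [-0.1, -0.6, 0.7]
opening: 0.141
```

Call:
play_rows(
  increments=[
    {"dx": 0,"dy": 0,"dz": 0,"wx": 0,"wy": 0,"wz": 0,"fingers": 1},
    {"dx": 0,"dy": 0,"dz": 0,"wx": 0,"wy": 0,"wz": 0,"fingers": 1},
    {"dx": 0,"dy": 0,"dz": 0,"wx": 0,"wy": 0,"wz": 0,"fingers": 1},
    {"dx": 0,"dy": 0,"dz": 0,"wx": 0,"wy": 0,"wz": 0,"fingers": 1},
    {"dx": 0,"dy": 0,"dz": 0.1,"wx": 0,"wy": 0,"wz": 0,"fingers": 1},
  ],
)

```text
clock: 9.78
tool_pos: [0.5174, 0.1679, -0.0074]
eef_rot: [-0.018, 1.0, -0.0, -0.0]
wrist_force: [0.4, 0.1, -0.9]
opening: 0.146
```

Call:
play_rows(
  increments=[
    {"dx": -1,"dy": -0.03,"dz": 0.1,"wx": 0,"wy": 0,"wz": 0,"fingers": 1},
    {"dx": -1.5,"dy": -0.05,"dz": 0,"wx": 0,"wy": 0,"wz": 0,"fingers": 1},
    {"dx": -2,"dy": -0.07,"dz": 0,"wx": 0,"wy": 0,"wz": 0,"fingers": 1},
    {"dx": -2,"dy": -0.07,"dz": 0,"wx": 0,"wy": 0,"wz": 0,"fingers": 1},
    {"dx": -1.5,"dy": -0.05,"dz": 0,"wx": 0,"wy": 0,"wz": 0,"fingers": 1},
  ],
)

```text
clock: 10.2
tool_pos: [0.4346, 0.1647, -0.0064]
eef_rot: [-0.018, 1.0, -0.0, -0.001]
wrist_force: [-0.4, -0.8, -0.7]
opening: 0.144
```

Call:
play_rows(
  increments=[
    {"dx": -0.5,"dy": 0,"dz": 2,"wx": 0,"wy": 0,"wz": 0,"fingers": 1},
    {"dx": 0,"dy": -1,"dz": 3,"wx": 0,"wy": 0,"wz": -0.2,"fingers": 1},
    {"dx": 0,"dy": -2,"dz": 2,"wx": 0,"wy": 0,"wz": -0.2,"fingers": 1},
    {"dx": 0,"dy": -3,"dz": 0,"wx": 0,"wy": 0,"wz": -0.2,"fingers": 1},
    {"dx": 0,"dy": -3.5,"dz": 0,"wx": 0,"wy": 0,"wz": -0.2,"fingers": 1},
  ],
)

```text
clock: 10.62
tool_pos: [0.4329, 0.0703, 0.0652]
eef_rot: [0.016, 1.0, 0.0, 0.002]
wrist_force: [0.9, 0.1, -0.8]
opening: 0.148
```

Call:
play_rows(
  increments=[
    {"dx": 0.8,"dy": -3.8,"dz": 0,"wx": 0,"wy": 0,"wz": -0.2,"fingers": 1},
    {"dx": 0.8,"dy": -3.8,"dz": 0,"wx": 0,"wy": 0,"wz": -0.2,"fingers": 1},
    {"dx": 0.8,"dy": -3.8,"dz": 0,"wx": 0,"wy": 0,"wz": -0.2,"fingers": 1},
    {"dx": 0.8,"dy": -3.8,"dz": 0,"wx": 0,"wy": 0,"wz": -0.2,"fingers": 1},
    {"dx": 0.8,"dy": -3.8,"dz": 0,"wx": 0,"wy": 0,"wz": -0.2,"fingers": 1},
  ],
)

```text
clock: 11.03
tool_pos: [0.4716, -0.1214, 0.0637]
eef_rot: [0.061, 0.998, 0.0, -0.0]
wrist_force: [0.4, 0.4, 0.2]
opening: 0.143
```

Call:
play_rows(
  increments=[
    {"dx": 0.8,"dy": -3.8,"dz": 0,"wx": 0,"wy": 0,"wz": -0.2,"fingers": 1},
    {"dx": 0.8,"dy": -3.8,"dz": 0,"wx": 0,"wy": 0,"wz": -0.2,"fingers": 1},
    {"dx": 0.6,"dy": -3.8,"dz": 0,"wx": 0,"wy": 0,"wz": -0.2,"fingers": 1},
    {"dx": 0.6,"dy": -3.8,"dz": 0,"wx": 0,"wy": 0,"wz": -0.15,"fingers": 1},
    {"dx": 0,"dy": -2,"dz": 0,"wx": 0,"wy": 0,"wz": 0,"fingers": 1},
  ],
)

```text
clock: 11.45
tool_pos: [0.5011, -0.2956, 0.064]
eef_rot: [0.094, 0.996, -0.001, 0.001]
wrist_force: [0.0, 0.3, -0.4]
opening: 0.145
```

Run:
```python
from h import *
im,P=snap("w9");pickle.dump(P,open("w9.pkl","wb"))
t,_=snap("t9","top");save("c9.png",np.hstack([im[:,:],cv2.resize(t[150:260,420:520],(160,176),interpolation=cv2.INTER_CUBIC) if 0 else np.zeros((400,1,3),np.uint8)]))
```

```text
t 11.45 tcp [ 501.1 -295.6   64. ] jawdeg 79.2 z [ 0.002 -0.002 -1.   ] F [ 0.   0.3 -0.4] op 0.145 j [-0.55  0.55  1.81 -0.    0.78 -1.93]
t 11.5 tcp [ 501.1 -297.6   64.1] jawdeg 79.1 z [ 0.003 -0.003 -1.   ] F [ 0.7 -2.6 -0.8] op 0.151 j [-0.56  0.55  1.81 -0.    0.78 -1.94]
```

View pics/w9.png

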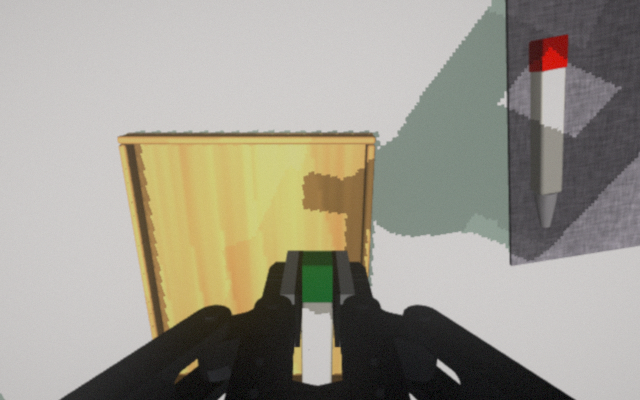

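Run:
```python
from h import *
P=pickle.load(open("w9.pkl","rb"))
a,b=[atz("w",u,v,.017,P)*1000 for u,v in((121,137),(376,137))]
print(a,b,np.linalg.norm(a-b),np.degrees(np.arctan2(b[1]-a[1],b[0]-a[0])))
y=(b-a)/np.linalg.norm(b-a);x=np.array([y[1],-y[0],0]);c=(a+b)/2+100*x;print("centre",c,"yaw",np.degrees(np.arctan2(x[1],x[0])))
g=np.array([501.1,-297.6,0])+48*x-c;print("pen centre in tray",g@x,g@y)
```

```text
[ 431.67282581 -404.99355038   17.        ] [ 461.16696329 -250.79277821   17.        ] 156.996121872652 79.17176313074326
centre [ 544.63937305 -346.67970318   17.        ] yaw -10.828236869256736
pen centre in tray -3.9845226731120436 40.02628726518819
```

Call:
play_rows(
  increments=[
    {"dx": 0,"dy": 0,"dz": -2,"wx": 0,"wy": 0,"wz": 0,"fingers": 1},
    {"dx": 0,"dy": 0,"dz": -2,"wx": 0,"wy": 0,"wz": 0,"fingers": 1},
    {"dx": 0,"dy": 0,"dz": -2,"wx": 0,"wy": 0,"wz": 0,"fingers": 1},
    {"dx": 0,"dy": 0,"dz": -1,"wx": 0,"wy": 0,"wz": 0,"fingers": 1},
    {"dx": 0,"dy": 0,"dz": 0,"wx": 0,"wy": 0,"wz": 0,"fingers": 1},
  ],
)

```text
clock: 11.97
tool_pos: [0.4982, -0.2896, -0.0086]
eef_rot: [0.093, 0.996, 0.001, -0.002]
wrist_force: [-0.6, 0.7, -0.5]
opening: 0.144
```

Call:
play_rows(
  increments=[
    {"dx": 0,"dy": 0,"dz": -0.5,"wx": 0,"wy": 0,"wz": 0,"fingers": 1},
    {"dx": 0,"dy": 0,"dz": -0.3,"wx": 0,"wy": 0,"wz": 0,"fingers": 1},
    {"dx": 0,"dy": 0,"dz": -0.3,"wx": 0,"wy": 0,"wz": 0,"fingers": 1},
    {"dx": 0,"dy": 0,"dz": 0,"wx": 0,"wy": 0,"wz": 0,"fingers": 1},
    {"dx": 0,"dy": 0,"dz": 0,"wx": 0,"wy": 0,"wz": 0,"fingers": 1},
  ],
)

```text
clock: 12.38
tool_pos: [0.5006, -0.2919, -0.017]
eef_rot: [0.093, 0.996, -0.0, 0.0]
wrist_force: [0.1, 0.1, -0.9]
opening: 0.141
```

Call:
play_rows(
  increments=[
    {"dx": 0,"dy": -0.4,"dz": 0,"wx": 0,"wy": 0,"wz": 0,"fingers": 1},
    {"dx": 0,"dy": -0.3,"dz": -0.2,"wx": 0,"wy": 0,"wz": 0,"fingers": 1},
    {"dx": 0,"dy": 0,"dz": -0.2,"wx": 0,"wy": 0,"wz": 0,"fingers": 1},
    {"dx": 0,"dy": 0,"dz": -0.15,"wx": 0,"wy": 0,"wz": 0,"fingers": 1},
    {"dx": 0,"dy": 0,"dz": 0,"wx": 0,"wy": 0,"wz": 0,"fingers": 1},
  ],
)

```text
clock: 12.8
tool_pos: [0.5003, -0.2989, -0.0231]
eef_rot: [0.093, 0.996, -0.0, -0.0]
wrist_force: [-0.3, 0.2, -1.2]
opening: 0.141
```

Call:
play_rows(
  increments=[
    {"dx": 0,"dy": 0,"dz": 0,"wx": 0,"wy": 0,"wz": 0,"fingers": 1},
    {"dx": 0,"dy": 0,"dz": 0,"wx": 0,"wy": 0,"wz": 0,"fingers": 0.4},
    {"dx": 0,"dy": 0,"dz": 0,"wx": 0,"wy": 0,"wz": 0,"fingers": 0.4},
    {"dx": 0,"dy": 0,"dz": 0,"wx": 0,"wy": 0,"wz": 0,"fingers": 0.4},
    {"dx": 0,"dy": 0,"dz": 0,"wx": 0,"wy": 0,"wz": 0,"fingers": 0.4},
  ],
)

```text
clock: 13.22
tool_pos: [0.5004, -0.2987, -0.0228]
eef_rot: [0.093, 0.996, -0.0, 0.0]
wrist_force: [-0.3, -0.2, -0.1]
opening: 0.295
```

Call:
play_rows(
  increments=[
    {"dx": 0,"dy": 0,"dz": 2,"wx": 0,"wy": 0,"wz": 0,"fingers": 0.4},
    {"dx": 0,"dy": 0,"dz": 3,"wx": 0,"wy": 0,"wz": 0,"fingers": 0.2},
    {"dx": -1,"dy": 1,"dz": 3,"wx": 0,"wy": 0,"wz": 0.2,"fingers": 0.2},
    {"dx": -0.5,"dy": 3,"dz": 1,"wx": 0,"wy": 0,"wz": 0.2,"fingers": 0.2},
    {"dx": 0,"dy": 3.5,"dz": 0,"wx": 0,"wy": 0,"wz": 0.2,"fingers": 0.2},
  ],
)

```text
clock: 13.63
tool_pos: [0.4867, -0.2253, 0.0702]
eef_rot: [0.068, 0.998, -0.001, 0.003]
wrist_force: [0.9, -0.2, -0.8]
opening: 0.4
```

Run:
```python
from h import *
im,P=snap("w10");save("w10.png",im)
for c,z in(("green",.019),("red",.017)):
    for b,s in blobs(im,c): print(c,b,s,np.round(atz("w",*b,z,P)*1000)[:2])
t,P=snap("t10","top")
for b,s in blobs(t,"green"): print("top",b,s,np.round(atz("w",*b,.019,P)*1000)[:2])
for b,s in blobs(t,"red"): print("top",b,s,np.round(atz("w",*b,.017,P)*1000)[:2])
```

```text
t 13.63 tcp [ 486.7 -225.3   70.2] jawdeg 82.2 z [ 0.005 -0.003 -1.   ] F [ 0.9 -0.2 -0.8] op 0.4 j [-0.46  0.49  1.91 -0.    0.74 -1.89]
green [215.2 238.2] [204 223  24  29 542] [ 499. -298.]
red [570.8  63.6] [558  47  26  35 778] [418. -64.]
red [549.3  80. ] [547  79   6   3  16] [426. -76.]
red [434.8 106.8] [420  92  28  32 717] [ 432. -144.]
t 13.68 tcp [ 484.3 -218.5   68.4] jawdeg 82.4 z [-0.     0.002 -1.   ] F [-2.4  5.6 -0.5] op 0.402 j [-0.45  0.49  1.92  0.    0.74 -1.89]
top [243.2 216.6] [241 214   6   6  30] [517. 270.]
top [261.9 215.9] [259 214   6   5  26] [518. 219.]
top [311.4 115. ] [309 113   6   5  21] [810.  82.]
top [599.4 190.6] [597 189   6   4  21] [ 575. -698.]
top [588.4 192.6] [586 191   6   4  21] [ 570. -668.]
top [577.3 194.2] [575 192   6   5  22] [ 566. -638.]
top [396.1 245.9] [394 244   5   5  24] [ 432. -143.]
top [333.3 248.4] [331 246   5   6  26] [427.  25.]
top [366.6 251.5] [364 249   6   6  27] [418. -64.]
top [234.4 293.4] [232 291   6   6  27] [312. 288.]
top [282.7 305.6] [281 303   5   6  26] [280. 160.]
top [166.1 386.3] [161 385  11   4  23] [ 83. 455.]
```

Call:
play_rows(
  increments=[
    {"dx": 0.3,"dy": 3.6,"dz": 0,"wx": 0,"wy": 0,"wz": 0.2,"fingers": 0.2},
    {"dx": 0.3,"dy": 3.6,"dz": 0,"wx": 0,"wy": 0,"wz": 0.2,"fingers": 0.2},
    {"dx": 0.3,"dy": 3.6,"dz": 0,"wx": 0,"wy": 0,"wz": 0.2,"fingers": 0.2},
    {"dx": 0.3,"dy": 3.6,"dz": 0,"wx": 0,"wy": 0,"wz": 0.2,"fingers": 0.2},
    {"dx": 0.3,"dy": 3.6,"dz": 0,"wx": 0,"wy": 0,"wz": 0.2,"fingers": 0.2},
  ],
)

```text
clock: 14.15
tool_pos: [0.5005, -0.0425, 0.0672]
eef_rot: [0.023, 1.0, -0.0, 0.0]
wrist_force: [-0.2, -0.7, 0.2]
opening: 0.401
```

Call:
play_rows(
  increments=[
    {"dx": 0.3,"dy": 3.6,"dz": 0,"wx": 0,"wy": 0,"wz": 0.2,"fingers": 0.2},
    {"dx": 0.3,"dy": 3.6,"dz": 0,"wx": 0,"wy": 0,"wz": 0.2,"fingers": 0.2},
    {"dx": 0.3,"dy": 3.6,"dz": 0,"wx": 0,"wy": 0,"wz": 0.2,"fingers": 0.2},
    {"dx": 0.3,"dy": 3.6,"dz": 0,"wx": 0,"wy": 0,"wz": 0.2,"fingers": 0.2},
    {"dx": 0.3,"dy": 3.6,"dz": 0,"wx": 0,"wy": 0,"wz": 0.18,"fingers": 0.2},
  ],
)

```text
clock: 14.57
tool_pos: [0.5156, 0.1379, 0.0671]
eef_rot: [-0.02, 1.0, -0.0, 0.0]
wrist_force: [0.2, -0.3, 0.0]
opening: 0.399
```

Call:
play_rows(
  increments=[
    {"dx": 0.26,"dy": 3.6,"dz": 0,"wx": 0,"wy": 0,"wz": 0,"fingers": 0.2},
    {"dx": 0,"dy": 3,"dz": 0,"wx": 0,"wy": 0,"wz": 0,"fingers": 0.2},
    {"dx": 0,"dy": 1.6,"dz": 0,"wx": 0,"wy": 0,"wz": 0,"fingers": 0.2},
    {"dx": 0,"dy": 0,"dz": -1,"wx": 0,"wy": 0,"wz": 0,"fingers": 0.2},
    {"dx": 0,"dy": 0,"dz": -1,"wx": 0,"wy": 0,"wz": 0,"fingers": 0.2},
  ],
)

```text
clock: 14.98
tool_pos: [0.5184, 0.219, 0.0468]
eef_rot: [-0.02, 1.0, 0.0, 0.001]
wrist_force: [-0.9, -0.3, -0.4]
opening: 0.401
```

Call:
play_rows(
  increments=[
    {"dx": 0,"dy": 0,"dz": -1,"wx": 0,"wy": 0,"wz": 0,"fingers": 0.2},
    {"dx": 0,"dy": 0,"dz": -0.5,"wx": 0,"wy": 0,"wz": 0,"fingers": 0.2},
    {"dx": 0,"dy": 0,"dz": 0,"wx": 0,"wy": 0,"wz": 0,"fingers": 0.2},
    {"dx": 0,"dy": 0,"dz": 0,"wx": 0,"wy": 0,"wz": 0,"fingers": 0.2},
    {"dx": 0,"dy": 0,"dz": 0,"wx": 0,"wy": 0,"wz": 0,"fingers": 0.2},
  ],
)

```text
clock: 15.4
tool_pos: [0.5183, 0.2175, 0.0322]
eef_rot: [-0.019, 1.0, -0.0, -0.0]
wrist_force: [-0.1, -0.5, 0.2]
opening: 0.405
```

Run:
```python
from h import *
im,P=snap("w11")
for c,z in(("green",.034),("red",.017)):
    for b,s in blobs(im,c): print(c,b,s,np.round(atz("w",*b,z,P)*1000)[:2])
```

```text
t 15.4 tcp [518.3 217.5  32.2] jawdeg 92.1 z [-0. -0. -1.] F [-0.1 -0.5  0.2] op 0.405 j [ 0.38  0.58  1.86 -0.    0.7  -1.23]
green [412.5 235.2] [398 215  30  38 930] [513. 268.]
green [318.2 236.4] [305 222  27  30 764] [515. 218.]
```

Call:
play_rows(
  increments=[
    {"dx": 0,"dy": 0,"dz": -1.5,"wx": 0,"wy": 0,"wz": 0,"fingers": 0.25},
    {"dx": 0,"dy": 0,"dz": -1.5,"wx": 0,"wy": 0,"wz": 0,"fingers": 0.3},
    {"dx": 0,"dy": 0,"dz": -1.05,"wx": 0,"wy": 0,"wz": 0,"fingers": 0.3},
    {"dx": 0,"dy": 0,"dz": 0,"wx": 0,"wy": 0,"wz": 0,"fingers": 0.3},
    {"dx": 0,"dy": 0,"dz": 0,"wx": 0,"wy": 0,"wz": 0,"fingers": 1},
  ],
)

```text
clock: 15.87
tool_pos: [0.5178, 0.218, -0.0086]
eef_rot: [-0.019, 1.0, -0.0, -0.0]
wrist_force: [0.7, -0.3, 0.2]
opening: 0.224
```

Call:
play_rows(
  increments=[
    {"dx": 0,"dy": 0,"dz": 0,"wx": 0,"wy": 0,"wz": 0,"fingers": 1},
    {"dx": 0,"dy": 0,"dz": 0,"wx": 0,"wy": 0,"wz": 0,"fingers": 1},
    {"dx": 0,"dy": 0,"dz": 0,"wx": 0,"wy": 0,"wz": 0,"fingers": 1},
    {"dx": 0,"dy": 0,"dz": 0,"wx": 0,"wy": 0,"wz": 0,"fingers": 1},
    {"dx": 0,"dy": 0,"dz": 0.1,"wx": 0,"wy": 0,"wz": 0,"fingers": 1},
  ],
)

```text
clock: 16.28
tool_pos: [0.5181, 0.2183, -0.0071]
eef_rot: [-0.019, 1.0, 0.0, 0.0]
wrist_force: [-1.2, 0.1, -0.4]
opening: 0.138
```

Call:
play_rows(
  increments=[
    {"dx": -1,"dy": -0.03,"dz": 0.1,"wx": 0,"wy": 0,"wz": 0,"fingers": 1},
    {"dx": -1.5,"dy": -0.05,"dz": 0,"wx": 0,"wy": 0,"wz": 0,"fingers": 1},
    {"dx": -2,"dy": -0.07,"dz": 0,"wx": 0,"wy": 0,"wz": 0,"fingers": 1},
    {"dx": -2,"dy": -0.07,"dz": 0,"wx": 0,"wy": 0,"wz": 0,"fingers": 1},
    {"dx": -1.5,"dy": -0.05,"dz": 0,"wx": 0,"wy": 0,"wz": 0,"fingers": 1},
  ],
)

```text
clock: 16.7
tool_pos: [0.4354, 0.2149, -0.0064]
eef_rot: [-0.019, 1.0, -0.0, -0.001]
wrist_force: [-0.5, 0.3, -0.6]
opening: 0.142
```

Call:
play_rows(
  increments=[
    {"dx": -0.5,"dy": 0,"dz": 2,"wx": 0,"wy": 0,"wz": 0,"fingers": 1},
    {"dx": 0,"dy": -1,"dz": 3,"wx": 0,"wy": 0,"wz": -0.2,"fingers": 1},
    {"dx": 0,"dy": -2,"dz": 2,"wx": 0,"wy": 0,"wz": -0.2,"fingers": 1},
    {"dx": 0,"dy": -3,"dz": 0,"wx": 0,"wy": 0,"wz": -0.2,"fingers": 1},
    {"dx": 0,"dy": -3.5,"dz": 0,"wx": 0,"wy": 0,"wz": -0.2,"fingers": 1},
  ],
)

```text
clock: 17.12
tool_pos: [0.4335, 0.1208, 0.0652]
eef_rot: [0.015, 1.0, 0.001, 0.002]
wrist_force: [0.8, -0.8, -0.9]
opening: 0.143
```

Call:
play_rows(
  increments=[
    {"dx": 0.6,"dy": -3.8,"dz": 0,"wx": 0,"wy": 0,"wz": -0.2,"fingers": 1},
    {"dx": 0.6,"dy": -3.8,"dz": 0,"wx": 0,"wy": 0,"wz": -0.2,"fingers": 1},
    {"dx": 0.6,"dy": -3.8,"dz": 0,"wx": 0,"wy": 0,"wz": -0.2,"fingers": 1},
    {"dx": 0.6,"dy": -3.8,"dz": 0,"wx": 0,"wy": 0,"wz": -0.2,"fingers": 1},
    {"dx": 0.6,"dy": -3.8,"dz": 0,"wx": 0,"wy": 0,"wz": -0.2,"fingers": 1},
  ],
)

```text
clock: 17.53
tool_pos: [0.4622, -0.071, 0.0638]
eef_rot: [0.06, 0.998, 0.0, -0.0]
wrist_force: [0.2, 0.2, -0.7]
opening: 0.142
```

Call:
play_rows(
  increments=[
    {"dx": 0.6,"dy": -3.8,"dz": 0,"wx": 0,"wy": 0,"wz": -0.2,"fingers": 1},
    {"dx": 0.6,"dy": -3.8,"dz": 0,"wx": 0,"wy": 0,"wz": -0.2,"fingers": 1},
    {"dx": 0.6,"dy": -3.8,"dz": 0,"wx": 0,"wy": 0,"wz": -0.2,"fingers": 1},
    {"dx": 0.6,"dy": -3.8,"dz": 0,"wx": 0,"wy": 0,"wz": -0.18,"fingers": 1},
    {"dx": 0.6,"dy": -3.8,"dz": 0,"wx": 0,"wy": 0,"wz": 0,"fingers": 1},
  ],
)

```text
clock: 17.95
tool_pos: [0.4922, -0.2609, 0.0637]
eef_rot: [0.094, 0.996, 0.0, -0.0]
wrist_force: [0.9, -0.4, -0.0]
opening: 0.144
```

Call:
play_rows(
  increments=[
    {"dx": 0.4,"dy": -3.5,"dz": 0,"wx": 0,"wy": 0,"wz": 0,"fingers": 1},
    {"dx": 0,"dy": -2.5,"dz": 0,"wx": 0,"wy": 0,"wz": 0,"fingers": 1},
    {"dx": 0,"dy": -1.4,"dz": 0,"wx": 0,"wy": 0,"wz": 0,"fingers": 1},
    {"dx": 0,"dy": 0,"dz": 0,"wx": 0,"wy": 0,"wz": 0,"fingers": 1},
    {"dx": 0,"dy": 0,"dz": 0,"wx": 0,"wy": 0,"wz": 0,"fingers": 1},
  ],
)

```text
clock: 18.37
tool_pos: [0.4962, -0.3328, 0.0633]
eef_rot: [0.094, 0.996, 0.0, -0.001]
wrist_force: [-0.5, 0.3, -0.8]
opening: 0.142
```

Run:
```python
from h import *
im,P=snap("w12")
for c,z in(("green",.019),("red",.017)):
    for b,s in blobs(im,c): print(c,b,s,np.round(atz("w",*b,z,P)*1000)[:2])
```

```text
t 18.37 tcp [ 496.2 -332.8   63.3] jawdeg 79.2 z [-0.001  0.001 -1.   ] F [-0.5  0.3 -0.8] op 0.142 j [-0.61  0.57  1.77  0.    0.8  -1.99]
green [369.3 206.5] [358 192  24  29 605] [ 499. -299.]
green [316.9 272. ] [ 301  246   33   50 1381] [ 540. -341.]
red [620.8  48.9] [607  31  29  37 826] [ 432. -144.]
```

Call:
play_rows(
  increments=[
    {"dx": 0,"dy": -0.5,"dz": -2,"wx": 0,"wy": 0,"wz": 0,"fingers": 1},
    {"dx": 0,"dy": 0,"dz": -2,"wx": 0,"wy": 0,"wz": 0,"fingers": 1},
    {"dx": 0,"dy": 0,"dz": -2,"wx": 0,"wy": 0,"wz": 0,"fingers": 1},
    {"dx": 0,"dy": 0,"dz": -1.2,"wx": 0,"wy": 0,"wz": 0,"fingers": 1},
    {"dx": 0,"dy": 0,"dz": -0.4,"wx": 0,"wy": 0,"wz": 0,"fingers": 1},
  ],
)

```text
clock: 18.83
tool_pos: [0.4957, -0.336, -0.0143]
eef_rot: [0.092, 0.996, 0.001, -0.002]
wrist_force: [-0.2, 0.5, -0.6]
opening: 0.141
```

Call:
play_rows(
  increments=[
    {"dx": 0,"dy": 0,"dz": -0.3,"wx": 0,"wy": 0,"wz": 0,"fingers": 1},
    {"dx": 0,"dy": 0,"dz": -0.3,"wx": 0,"wy": 0,"wz": 0,"fingers": 1},
    {"dx": 0,"dy": 0,"dz": -0.3,"wx": 0,"wy": 0,"wz": 0,"fingers": 1},
    {"dx": 0,"dy": 0,"dz": -0.1,"wx": 0,"wy": 0,"wz": 0,"fingers": 1},
    {"dx": 0,"dy": 0,"dz": 0,"wx": 0,"wy": 0,"wz": 0,"fingers": 1},
  ],
)

```text
clock: 19.25
tool_pos: [0.4972, -0.3386, -0.022]
eef_rot: [0.093, 0.996, -0.0, 0.0]
wrist_force: [0.2, 0.3, -0.7]
opening: 0.147
```

Call:
play_rows(
  increments=[
    {"dx": 0,"dy": 0,"dz": 0,"wx": 0,"wy": 0,"wz": 0,"fingers": 1},
    {"dx": 0,"dy": 0,"dz": 0,"wx": 0,"wy": 0,"wz": 0,"fingers": 0.4},
    {"dx": 0,"dy": 0,"dz": 0,"wx": 0,"wy": 0,"wz": 0,"fingers": 0.4},
    {"dx": 0,"dy": 0,"dz": 0,"wx": 0,"wy": 0,"wz": 0,"fingers": 0.4},
    {"dx": 0,"dy": 0,"dz": 0,"wx": 0,"wy": 0,"wz": 0,"fingers": 0.4},
  ],
)

```text
clock: 19.67
tool_pos: [0.4971, -0.3386, -0.0222]
eef_rot: [0.093, 0.996, -0.0, 0.0]
wrist_force: [1.0, 0.2, 0.3]
opening: 0.301
```

Call:
play_rows(
  increments=[
    {"dx": 0,"dy": 0,"dz": 2,"wx": 0,"wy": 0,"wz": 0,"fingers": 0.4},
    {"dx": 0,"dy": 0,"dz": 3,"wx": 0,"wy": 0,"wz": 0,"fingers": 0.2},
    {"dx": 0,"dy": 0,"dz": 3,"wx": 0,"wy": 0,"wz": 0,"fingers": 0.2},
    {"dx": 0,"dy": 0,"dz": 0,"wx": 0,"wy": 0,"wz": 0,"fingers": 0.2},
    {"dx": 0,"dy": 0,"dz": 0,"wx": 0,"wy": 0,"wz": 0,"fingers": 0.2},
  ],
)

```text
clock: 20.08
tool_pos: [0.4983, -0.3394, 0.0596]
eef_rot: [0.093, 0.996, -0.001, 0.002]
wrist_force: [0.4, -0.1, -0.3]
opening: 0.399
```

Run:
```python
from h import *
im,P=snap("w13")
for c,z in(("green",.019),("red",.017)):
    for b,s in blobs(im,c): print(c,b,s,np.round(atz("w",*b,z,P)*1000)[:2])
```

```text
t 20.08 tcp [ 498.3 -339.4   59.6] jawdeg 79.3 z [ 0.003 -0.002 -1.   ] F [ 0.4 -0.1 -0.3] op 0.399 j [-0.62  0.58  1.76 -0.    0.8  -2.  ]
green [380.1 203.6] [369 188  24  30 624] [ 499. -299.]
green [318.1 206.8] [308 191  21  30 559] [ 494. -338.]
red [633.4  43.6] [626  26  14  35 400] [ 433. -148.]
```

Call:
play_rows(
  increments=[
    {"dx": 0.1,"dy": 3.7,"dz": 0.3,"wx": 0,"wy": 0,"wz": 0.2,"fingers": 0.2},
    {"dx": 0.1,"dy": 3.7,"dz": 0.3,"wx": 0,"wy": 0,"wz": 0.2,"fingers": 0.2},
    {"dx": 0.1,"dy": 3.7,"dz": 0.3,"wx": 0,"wy": 0,"wz": 0.2,"fingers": 0.2},
    {"dx": 0.1,"dy": 3.7,"dz": 0,"wx": 0,"wy": 0,"wz": 0.2,"fingers": 0.2},
    {"dx": 0.1,"dy": 3.7,"dz": 0,"wx": 0,"wy": 0,"wz": 0.2,"fingers": 0.2},
  ],
)

```text
clock: 20.55
tool_pos: [0.5007, -0.1517, 0.0654]
eef_rot: [0.05, 0.999, 0.0, -0.001]
wrist_force: [-0.1, 1.3, 0.6]
opening: 0.4
```

Call:
play_rows(
  increments=[
    {"dx": 0.2,"dy": 3.7,"dz": 0,"wx": 0,"wy": 0,"wz": 0.2,"fingers": 0.2},
    {"dx": 0.2,"dy": 3.7,"dz": 0,"wx": 0,"wy": 0,"wz": 0.2,"fingers": 0.2},
    {"dx": 0.2,"dy": 3.7,"dz": 0,"wx": 0,"wy": 0,"wz": 0.2,"fingers": 0.2},
    {"dx": 0.2,"dy": 3.7,"dz": 0,"wx": 0,"wy": 0,"wz": 0.2,"fingers": 0.2},
    {"dx": 0.2,"dy": 3.7,"dz": 0,"wx": 0,"wy": 0,"wz": 0.2,"fingers": 0.2},
  ],
)

```text
clock: 20.97
tool_pos: [0.5106, 0.0332, 0.0653]
eef_rot: [0.006, 1.0, -0.0, -0.001]
wrist_force: [0.4, 0.5, 0.6]
opening: 0.399
```

Call:
play_rows(
  increments=[
    {"dx": 0.2,"dy": 3.7,"dz": 0,"wx": 0,"wy": 0,"wz": 0.2,"fingers": 0.2},
    {"dx": 0.2,"dy": 3.7,"dz": 0,"wx": 0,"wy": 0,"wz": 0.2,"fingers": 0.2},
    {"dx": 0.2,"dy": 3.7,"dz": 0,"wx": 0,"wy": 0,"wz": 0.17,"fingers": 0.2},
    {"dx": 0,"dy": 3.7,"dz": 0,"wx": 0,"wy": 0,"wz": 0,"fingers": 0.2},
    {"dx": 0,"dy": 3.7,"dz": 0,"wx": 0,"wy": 0,"wz": 0,"fingers": 0.2},
  ],
)

```text
clock: 21.38
tool_pos: [0.5167, 0.218, 0.0651]
eef_rot: [-0.019, 1.0, -0.0, -0.001]
wrist_force: [0.3, -0.6, -0.4]
opening: 0.402
```

Call:
play_rows(
  increments=[
    {"dx": 0,"dy": 3,"dz": 0,"wx": 0,"wy": 0,"wz": 0,"fingers": 0.2},
    {"dx": 0,"dy": 2.1,"dz": 0,"wx": 0,"wy": 0,"wz": 0,"fingers": 0.2},
    {"dx": 0,"dy": 0,"dz": -1.5,"wx": 0,"wy": 0,"wz": 0,"fingers": 0.2},
    {"dx": 0,"dy": 0,"dz": -1.5,"wx": 0,"wy": 0,"wz": 0,"fingers": 0.2},
    {"dx": 0,"dy": 0,"dz": 0,"wx": 0,"wy": 0,"wz": 0,"fingers": 0.2},
  ],
)

```text
clock: 21.8
tool_pos: [0.515, 0.2667, 0.0328]
eef_rot: [-0.019, 1.0, -0.001, -0.003]
wrist_force: [-0.2, -1.0, -0.2]
opening: 0.4
```

Call:
play_rows(
  increments=[
    {"dx": 0,"dy": 0,"dz": -0.5,"wx": 0,"wy": 0,"wz": 0,"fingers": 0.2},
    {"dx": 0,"dy": 0,"dz": 0,"wx": 0,"wy": 0,"wz": 0,"fingers": 0.2},
    {"dx": 0,"dy": 0,"dz": 0,"wx": 0,"wy": 0,"wz": 0,"fingers": 0.2},
    {"dx": 0,"dy": 0,"dz": 0,"wx": 0,"wy": 0,"wz": 0,"fingers": 0.2},
    {"dx": 0,"dy": 0,"dz": 0,"wx": 0,"wy": 0,"wz": 0,"fingers": 0.2},
  ],
)

```text
clock: 22.22
tool_pos: [0.5185, 0.2674, 0.0322]
eef_rot: [-0.019, 1.0, 0.0, 0.0]
wrist_force: [0.5, -0.4, -0.3]
opening: 0.402
```

Run:
```python
from h import *
im,P=snap("w14")
for c,z in(("green",.034),("red",.017)):
    for b,s in blobs(im,c): print(c,b,s,np.round(atz("w",*b,z,P)*1000)[:2])
```

```text
t 22.22 tcp [518.5 267.4  32.2] jawdeg 92.1 z [ 0.001  0.    -1.   ] F [ 0.5 -0.4 -0.3] op 0.402 j [ 0.46  0.6   1.81 -0.    0.73 -1.15]
green [318.1 233. ] [305 218  27  31 790] [514. 268.]
```

Call:
play_rows(
  increments=[
    {"dx": 0,"dy": 0,"dz": -1.5,"wx": 0,"wy": 0,"wz": 0,"fingers": 0.25},
    {"dx": 0,"dy": 0,"dz": -1.5,"wx": 0,"wy": 0,"wz": 0,"fingers": 0.3},
    {"dx": 0,"dy": 0,"dz": -1,"wx": 0,"wy": 0,"wz": 0,"fingers": 0.3},
    {"dx": 0,"dy": 0,"dz": 0,"wx": 0,"wy": 0,"wz": 0,"fingers": 0.3},
    {"dx": 0,"dy": 0,"dz": 0,"wx": 0,"wy": 0,"wz": 0,"fingers": 1},
  ],
)

```text
clock: 22.68
tool_pos: [0.5177, 0.2673, -0.0086]
eef_rot: [-0.019, 1.0, -0.0, -0.0]
wrist_force: [-0.7, -0.1, 0.8]
opening: 0.226
```

Call:
play_rows(
  increments=[
    {"dx": 0,"dy": 0,"dz": 0,"wx": 0,"wy": 0,"wz": 0,"fingers": 1},
    {"dx": 0,"dy": 0,"dz": 0,"wx": 0,"wy": 0,"wz": 0,"fingers": 1},
    {"dx": 0,"dy": 0,"dz": 0,"wx": 0,"wy": 0,"wz": 0,"fingers": 1},
    {"dx": 0,"dy": 0,"dz": 0,"wx": 0,"wy": 0,"wz": 0,"fingers": 1},
    {"dx": 0,"dy": 0,"dz": 0.1,"wx": 0,"wy": 0,"wz": 0,"fingers": 1},
  ],
)

```text
clock: 23.1
tool_pos: [0.5181, 0.2676, -0.0071]
eef_rot: [-0.019, 1.0, 0.0, 0.0]
wrist_force: [0.6, 0.6, -0.9]
opening: 0.143
```

Call:
play_rows(
  increments=[
    {"dx": -1,"dy": -0.03,"dz": 0.1,"wx": 0,"wy": 0,"wz": 0,"fingers": 1},
    {"dx": -1.5,"dy": -0.05,"dz": 0,"wx": 0,"wy": 0,"wz": 0,"fingers": 1},
    {"dx": -2,"dy": -0.07,"dz": 0,"wx": 0,"wy": 0,"wz": 0,"fingers": 1},
    {"dx": -2,"dy": -0.07,"dz": 0,"wx": 0,"wy": 0,"wz": 0,"fingers": 1},
    {"dx": -1.5,"dy": -0.05,"dz": 0,"wx": 0,"wy": 0,"wz": 0,"fingers": 1},
  ],
)

```text
clock: 23.52
tool_pos: [0.4355, 0.2642, -0.0064]
eef_rot: [-0.019, 1.0, -0.0, -0.001]
wrist_force: [0.3, 0.9, -0.6]
opening: 0.144
```

Call:
play_rows(
  increments=[
    {"dx": -0.5,"dy": 0,"dz": 2,"wx": 0,"wy": 0,"wz": 0,"fingers": 1},
    {"dx": 0,"dy": -1,"dz": 3,"wx": 0,"wy": 0,"wz": -0.2,"fingers": 1},
    {"dx": 0,"dy": -2,"dz": 2,"wx": 0,"wy": 0,"wz": -0.2,"fingers": 1},
    {"dx": 0,"dy": -3,"dz": 0,"wx": 0,"wy": 0,"wz": -0.2,"fingers": 1},
    {"dx": 0,"dy": -3.5,"dz": 0,"wx": 0,"wy": 0,"wz": -0.2,"fingers": 1},
  ],
)

```text
clock: 23.93
tool_pos: [0.4336, 0.1703, 0.0653]
eef_rot: [0.015, 1.0, 0.001, 0.002]
wrist_force: [-0.4, 0.0, -0.5]
opening: 0.144
```

Call:
play_rows(
  increments=[
    {"dx": 0.4,"dy": -3.8,"dz": 0,"wx": 0,"wy": 0,"wz": -0.2,"fingers": 1},
    {"dx": 0.4,"dy": -3.8,"dz": 0,"wx": 0,"wy": 0,"wz": -0.2,"fingers": 1},
    {"dx": 0.4,"dy": -3.8,"dz": 0,"wx": 0,"wy": 0,"wz": -0.2,"fingers": 1},
    {"dx": 0.4,"dy": -3.8,"dz": 0,"wx": 0,"wy": 0,"wz": -0.2,"fingers": 1},
    {"dx": 0.4,"dy": -3.8,"dz": 0,"wx": 0,"wy": 0,"wz": -0.2,"fingers": 1},
  ],
)

```text
clock: 24.35
tool_pos: [0.4521, -0.0217, 0.0638]
eef_rot: [0.06, 0.998, 0.0, 0.0]
wrist_force: [1.9, 0.1, 0.7]
opening: 0.14
```

Call:
play_rows(
  increments=[
    {"dx": 0.4,"dy": -3.8,"dz": 0,"wx": 0,"wy": 0,"wz": -0.2,"fingers": 1},
    {"dx": 0.4,"dy": -3.8,"dz": 0,"wx": 0,"wy": 0,"wz": -0.2,"fingers": 1},
    {"dx": 0.4,"dy": -3.8,"dz": 0,"wx": 0,"wy": 0,"wz": -0.2,"fingers": 1},
    {"dx": 0.4,"dy": -3.8,"dz": 0,"wx": 0,"wy": 0,"wz": -0.18,"fingers": 1},
    {"dx": 0.4,"dy": -3.8,"dz": 0,"wx": 0,"wy": 0,"wz": 0,"fingers": 1},
  ],
)

```text
clock: 24.77
tool_pos: [0.4721, -0.2116, 0.0638]
eef_rot: [0.094, 0.996, 0.0, -0.0]
wrist_force: [1.0, -0.1, -0.7]
opening: 0.148
```

Call:
play_rows(
  increments=[
    {"dx": 0.4,"dy": -3.8,"dz": 0,"wx": 0,"wy": 0,"wz": 0,"fingers": 1},
    {"dx": 0.4,"dy": -3.8,"dz": 0,"wx": 0,"wy": 0,"wz": 0,"fingers": 1},
    {"dx": 0.4,"dy": -3.8,"dz": 0,"wx": 0,"wy": 0,"wz": 0,"fingers": 1},
    {"dx": 0.2,"dy": -3.2,"dz": 0,"wx": 0,"wy": 0,"wz": 0,"fingers": 1},
    {"dx": 0.2,"dy": -2.1,"dz": 0,"wx": 0,"wy": 0,"wz": 0,"fingers": 1},
  ],
)

```text
clock: 25.18
tool_pos: [0.4887, -0.38, 0.0639]
eef_rot: [0.094, 0.996, -0.0, 0.0]
wrist_force: [0.7, -0.0, -0.6]
opening: 0.146
```

Call:
play_rows(
  increments=[
    {"dx": 0,"dy": 0,"dz": 0,"wx": 0,"wy": 0,"wz": 0,"fingers": 1},
    {"dx": 0,"dy": 0,"dz": 0,"wx": 0,"wy": 0,"wz": 0,"fingers": 1},
    {"dx": 0,"dy": 0,"dz": 0,"wx": 0,"wy": 0,"wz": 0,"fingers": 1},
    {"dx": 0,"dy": 0,"dz": 0,"wx": 0,"wy": 0,"wz": 0,"fingers": 1},
    {"dx": 0,"dy": 0,"dz": 0,"wx": 0,"wy": 0,"wz": 0,"fingers": 1},
  ],
)

```text
clock: 25.6
tool_pos: [0.4888, -0.3757, 0.0636]
eef_rot: [0.093, 0.996, 0.0, -0.0]
wrist_force: [-0.5, 0.3, 0.4]
opening: 0.145
```

Run:
```python
from h import *
im,P=snap("w15")
for c,z in(("green",.019),("red",.017)):
    for b,s in blobs(im,c): print(c,b,s,np.round(atz("w",*b,z,P)*1000)[:2])
```

```text
t 25.6 tcp [ 488.8 -375.7   63.6] jawdeg 79.3 z [-0.001  0.001 -1.   ] F [-0.5  0.3  0.4] op 0.145 j [-0.67  0.59  1.73  0.    0.83 -2.06]
green [436.5 205.9] [425 190  24  30 594] [ 500. -299.]
green [374.8 207.8] [364 193  23  30 608] [ 493. -338.]
green [317.1 269.2] [ 300  243   35   50 1374] [ 531. -383.]
red [  2.1 368.5] [  0 362   7  12  52] [ 571. -637.]
```

Call:
play_rows(
  increments=[
    {"dx": 0,"dy": 0,"dz": -2,"wx": 0,"wy": 0,"wz": 0,"fingers": 1},
    {"dx": 0,"dy": 0,"dz": -2,"wx": 0,"wy": 0,"wz": 0,"fingers": 1},
    {"dx": 0,"dy": 0,"dz": -2,"wx": 0,"wy": 0,"wz": 0,"fingers": 1},
    {"dx": 0,"dy": 0,"dz": -1.2,"wx": 0,"wy": 0,"wz": 0,"fingers": 1},
    {"dx": 0,"dy": 0,"dz": -0.4,"wx": 0,"wy": 0,"wz": 0,"fingers": 1},
  ],
)

```text
clock: 26.07
tool_pos: [0.4879, -0.3757, -0.0144]
eef_rot: [0.093, 0.996, 0.001, -0.001]
wrist_force: [-0.1, 1.6, 0.3]
opening: 0.146
```

Call:
play_rows(
  increments=[
    {"dx": 0,"dy": 0,"dz": -0.3,"wx": 0,"wy": 0,"wz": 0,"fingers": 1},
    {"dx": 0,"dy": 0,"dz": -0.3,"wx": 0,"wy": 0,"wz": 0,"fingers": 1},
    {"dx": 0,"dy": 0,"dz": -0.3,"wx": 0,"wy": 0,"wz": 0,"fingers": 1},
    {"dx": 0,"dy": 0,"dz": -0.1,"wx": 0,"wy": 0,"wz": 0,"fingers": 1},
    {"dx": 0,"dy": 0,"dz": 0,"wx": 0,"wy": 0,"wz": 0,"fingers": 1},
  ],
)

```text
clock: 26.48
tool_pos: [0.4892, -0.3774, -0.022]
eef_rot: [0.094, 0.996, -0.0, 0.0]
wrist_force: [-0.1, 0.4, -1.1]
opening: 0.143
```

Call:
play_rows(
  increments=[
    {"dx": 0,"dy": 0,"dz": 0,"wx": 0,"wy": 0,"wz": 0,"fingers": 1},
    {"dx": 0,"dy": 0,"dz": 0,"wx": 0,"wy": 0,"wz": 0,"fingers": 0.4},
    {"dx": 0,"dy": 0,"dz": 0,"wx": 0,"wy": 0,"wz": 0,"fingers": 0.4},
    {"dx": 0,"dy": 0,"dz": 0,"wx": 0,"wy": 0,"wz": 0,"fingers": 0.4},
    {"dx": 0,"dy": 0,"dz": 0,"wx": 0,"wy": 0,"wz": 0,"fingers": 0.4},
  ],
)

```text
clock: 26.9
tool_pos: [0.4891, -0.3773, -0.0222]
eef_rot: [0.094, 0.996, -0.0, 0.0]
wrist_force: [-0.2, -0.4, -0.3]
opening: 0.301
```

Call:
play_rows(
  increments=[
    {"dx": 0,"dy": 0,"dz": 2,"wx": 0,"wy": 0,"wz": 0,"fingers": 0.4},
    {"dx": 0,"dy": 0,"dz": 3,"wx": 0,"wy": 0,"wz": 0,"fingers": 0.2},
    {"dx": -1,"dy": 1,"dz": 3,"wx": 0,"wy": 0,"wz": 0.2,"fingers": 0.2},
    {"dx": -1,"dy": 3,"dz": 2,"wx": 0,"wy": 0,"wz": 0.2,"fingers": 0.2},
    {"dx": -1,"dy": 3,"dz": 2,"wx": 0,"wy": 0,"wz": 0.2,"fingers": 0.2},
  ],
)

```text
clock: 27.32
tool_pos: [0.4591, -0.3075, 0.0991]
eef_rot: [0.068, 0.998, -0.001, 0.001]
wrist_force: [0.2, 0.8, 0.1]
opening: 0.399
```

Call:
play_rows(
  increments=[
    {"dx": -0.6,"dy": 3.5,"dz": 0,"wx": 0,"wy": 0,"wz": 0.2,"fingers": 0.2},
    {"dx": -0.6,"dy": 3.5,"dz": 0,"wx": 0,"wy": 0,"wz": 0.2,"fingers": 0.2},
    {"dx": -0.6,"dy": 3.5,"dz": 0,"wx": 0,"wy": 0,"wz": 0.2,"fingers": 0.2},
    {"dx": 0,"dy": 0,"dz": 0,"wx": 0,"wy": 0,"wz": 0.2,"fingers": 0.2},
    {"dx": 0,"dy": 0,"dz": 0,"wx": 0,"wy": 0,"wz": 0.2,"fingers": 0.2},
  ],
)

```text
clock: 27.73
tool_pos: [0.4407, -0.2007, 0.0979]
eef_rot: [0.022, 1.0, 0.0, -0.0]
wrist_force: [1.1, 0.4, -0.4]
opening: 0.401
```

Run:
```python
from h import *
im,P=snap("w16");pickle.dump(P,open("w16.pkl","wb"))
for c,z in(("green",.019),("red",.017)):
    for b,s in blobs(im,c): print(c,b,s,np.round(atz("w",*b,z,P)*1000)[:2])
```

```text
t 27.73 tcp [ 440.7 -200.7   97.9] jawdeg 87.5 z [-0.  0. -1.] F [ 1.1  0.4 -0.4] op 0.401 j [-0.45  0.38  2.01 -0.    0.75 -1.98]
green [ 97.7 257.6] [ 87 243  24  27 422] [ 484. -375.]
green [148.5 265.6] [139 252  23  26 428] [ 493. -337.]
green [198.3 270.6] [189 256  21  27 403] [ 499. -298.]
red [503.6 155.7] [490 142  25  28 537] [417. -65.]
red [625.5 161.9] [609 149  29  27 528] [426.  24.]
red [392.6 180. ] [383 167  20  26 458] [ 432. -144.]
```

View pics/w16.png

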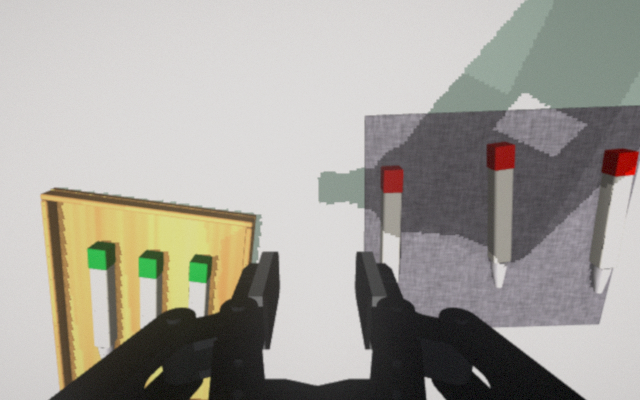

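All three charged pens lie side by side in the tray (green tails at (101,256), (150,265) and (200,269)). Flats: red tails at (392,180), (501,156) and (620,161). Now measuring the flats' axes.

```bash
cat >> h.py <<'E'
def pens(im,P,tails,L=(20,105)):
    # fit axis by sampling brightness across pen at z=.017 in rectified top view (1 px = 0.5 mm)
    out=[]
    for t in tails:
        n=480;x=(np.arange(n)-120)*.5e-3;X,Y=np.meshgrid(x,(np.arange(160)-80)*.5e-3)
        T=np.array(P["T"]);p=np.stack([X+t[0],Y+t[1],np.full_like(X,.017)],-1)-T[:3,3];q=p@T[:3,:3]
        u=(P["fx"]*q[...,0]/q[...,2]+P["cx"]).astype(np.float32);v=(P["fy"]*q[...,1]/q[...,2]+P["cy"]).astype(np.float32)
        r=cv2.remap(im,u,v,cv2.INTER_LINEAR)
        out.append(r)
    return out
E
python3 - <<'E'
from h import *
P=pickle.load(open("w16.pkl","rb"));im=np.load("w16.npy")
t,PT=snap("t17","top")
for b,s in blobs(t,"red"):
    w=atz("t",*b,.017,PT)
    if .39<w[0]<.46 and -.2<w[1]<.1: print("top red",np.round(w*1000,1))
rs=pens(im,P,[(.432,-.144),(.417,-.065),(.427,.025)])
save("rect.png",cv2.resize(np.vstack([np.vstack(rs),np.vstack(pens(t,PT,[(.432,-.144),(.417,-.065),(.427,.025)]))]),None,fx=1.0,fy=.6))
E
```

```text
t 27.78 tcp [ 441.5 -202.    98. ] jawdeg 87.5 z [ 0.001 -0.001 -1.   ] F [-0.  -0.   0.1] op 0.4 j [-0.45  0.38  2.01 -0.    0.75 -1.98]
top red [ 432.  -144.5   17. ]
top red [426.5  24.7  17. ]
top red [418.  -64.8  17. ]
```

View pics/rect.png

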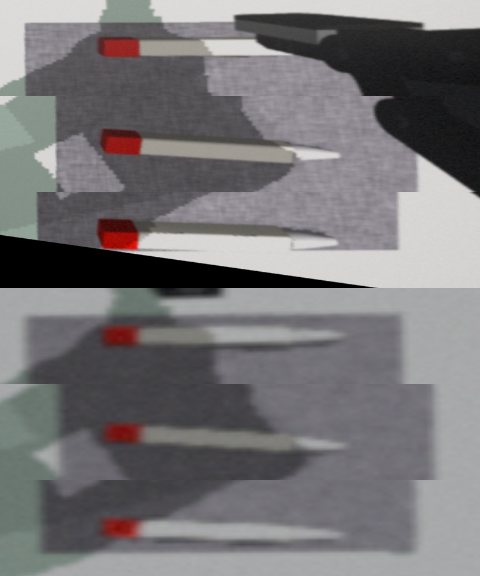

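Axes: C (y≈-144) yaw ≈ -0.5°, B (y≈-65) ≈ 5.5°, A (y≈25) ≈ 3.4°. Grasping C first, 8 mm from its tail end.

Call:
play_rows(
  increments=[
    {"dx": -0.5,"dy": 2.9,"dz": 0,"wx": 0,"wy": 0,"wz": 0.4,"fingers": 0.2},
    {"dx": -0.5,"dy": 2.9,"dz": 0,"wx": 0,"wy": 0,"wz": 0,"fingers": 0.2},
    {"dx": 0,"dy": 0,"dz": -2.5,"wx": 0,"wy": 0,"wz": 0,"fingers": 0.2},
    {"dx": 0,"dy": 0,"dz": -2.5,"wx": 0,"wy": 0,"wz": 0,"fingers": 0.2},
    {"dx": 0,"dy": 0,"dz": -2.5,"wx": 0,"wy": 0,"wz": 0,"fingers": 0.2},
  ],
)

```text
clock: 28.25
tool_pos: [0.4325, -0.1453, 0.0222]
eef_rot: [0.007, 1.0, -0.001, 0.001]
wrist_force: [-1.0, -0.7, 0.3]
opening: 0.404
```

Call:
play_rows(
  increments=[
    {"dx": 0,"dy": 0,"dz": -1,"wx": 0,"wy": 0,"wz": 0,"fingers": 0.2},
    {"dx": 0,"dy": 0,"dz": -1,"wx": 0,"wy": 0,"wz": 0,"fingers": 0.2},
    {"dx": 0,"dy": 0,"dz": 0,"wx": 0,"wy": 0,"wz": 0,"fingers": 0.2},
    {"dx": 0,"dy": 0,"dz": 0,"wx": 0,"wy": 0,"wz": 0,"fingers": 0.2},
    {"dx": 0,"dy": 0,"dz": 0,"wx": 0,"wy": 0,"wz": 0,"fingers": 0.2},
  ],
)

```text
clock: 28.67
tool_pos: [0.4317, -0.1447, 0.0033]
eef_rot: [0.007, 1.0, -0.0, 0.001]
wrist_force: [0.6, 0.2, -0.1]
opening: 0.399
```

Run:
```python
from h import *
im,P=snap("w18")
for b,s in blobs(im,"red"): print(b,s,np.round(atz("w",*b,.017,P)*1000)[:2],"tail edge",np.round(atz("w",b[0],s[1]+1,.01,P)*1000)[:2])
r=pens(im,P,[(.432,-.144)])[0]
import cv2
g=cv2.cvtColor(r,cv2.COLOR_RGB2HSV)
for k in range(135,330,25):
    col=r[:,k].astype(int).min(1);i=np.where(col>col.max()-40)[0];print((k-120)*.5,(i.min()-80)*.5,(i.max()-80)*.5,col.max(),end=" | ")
```

```text
t 28.67 tcp [ 431.7 -144.7    3.3] jawdeg 89.2 z [ 0.001 -0.    -1.   ] F [ 0.6  0.2 -0.1] op 0.399 j [-0.35  0.54  2.1  -0.    0.5  -1.91]
[482.5 220.3] [ 460  199   40   44 1277] [416. -65.] tail edge [408. -63.]
[318.7 249.5] [ 304  228   29   42 1065] [ 431. -144.] tail edge [ 423. -143.]
7.5 -40.0 -18.0 223 | 20.0 -19.5 6.0 222 | 32.5 -21.5 6.0 222 | 45.0 -24.0 6.0 222 | 57.5 -26.5 5.5 221 | 70.0 -30.5 5.5 220 | 82.5 -5.0 2.0 215 | 95.0 -40.0 39.5 4 |
```

Call:
play_rows(
  increments=[
    {"dx": 0,"dy": 0.05,"dz": -1.4,"wx": 0,"wy": 0,"wz": 0,"fingers": 0.2},
    {"dx": 0,"dy": 0,"dz": -1,"wx": 0,"wy": 0,"wz": 0,"fingers": 0.2},
    {"dx": 0,"dy": 0,"dz": -0.4,"wx": 0,"wy": 0,"wz": 0,"fingers": 0.2},
    {"dx": 0,"dy": 0,"dz": 0,"wx": 0,"wy": 0,"wz": 0,"fingers": 0.2},
    {"dx": 0,"dy": 0,"dz": 0,"wx": 0,"wy": 0,"wz": 0,"fingers": 0.2},
  ],
)

```text
clock: 29.13
tool_pos: [0.4309, -0.1437, -0.0253]
eef_rot: [0.006, 1.0, 0.0, -0.0]
wrist_force: [0.6, 0.0, 0.4]
opening: 0.397
```

Call:
play_rows(
  increments=[
    {"dx": 0,"dy": 0,"dz": 0,"wx": 0,"wy": 0,"wz": 0,"fingers": 1},
    {"dx": 0,"dy": 0,"dz": 0,"wx": 0,"wy": 0,"wz": 0,"fingers": 1},
    {"dx": 0,"dy": 0,"dz": 0,"wx": 0,"wy": 0,"wz": 0,"fingers": 1},
    {"dx": 0,"dy": 0,"dz": 0,"wx": 0,"wy": 0,"wz": 0,"fingers": 1},
    {"dx": 0,"dy": 0,"dz": 0,"wx": 0,"wy": 0,"wz": 0,"fingers": 1},
  ],
)

```text
clock: 29.55
tool_pos: [0.4313, -0.1438, -0.0248]
eef_rot: [0.006, 1.0, -0.0, 0.0]
wrist_force: [-1.0, -0.0, 6.5]
opening: 0.145
```

Call:
play_rows(
  increments=[
    {"dx": 0,"dy": 0,"dz": 2,"wx": 0,"wy": 0,"wz": 0,"fingers": 1},
    {"dx": 0,"dy": 0,"dz": 2,"wx": 0,"wy": 0,"wz": 0,"fingers": 1},
    {"dx": 0,"dy": 1,"dz": 2,"wx": 0,"wy": 0,"wz": 0.16,"fingers": 1},
    {"dx": 0,"dy": 2.5,"dz": 0,"wx": 0,"wy": 0,"wz": 0.2,"fingers": 1},
    {"dx": 0,"dy": 3.4,"dz": 0,"wx": 0,"wy": 0,"wz": 0.2,"fingers": 1},
  ],
)

```text
clock: 29.97
tool_pos: [0.4327, -0.0755, 0.0361]
eef_rot: [-0.017, 1.0, -0.001, 0.002]
wrist_force: [-0.0, 0.6, -0.6]
opening: 0.143
```

Call:
play_rows(
  increments=[
    {"dx": 0,"dy": 3.4,"dz": 0,"wx": 0,"wy": 0,"wz": 0,"fingers": 1},
    {"dx": 0,"dy": 3.4,"dz": 0,"wx": 0,"wy": 0,"wz": 0,"fingers": 1},
    {"dx": 0,"dy": 3.4,"dz": 0,"wx": 0,"wy": 0,"wz": 0,"fingers": 1},
    {"dx": 0,"dy": 3.4,"dz": 0,"wx": 0,"wy": 0,"wz": 0,"fingers": 1},
    {"dx": 0,"dy": 3.4,"dz": 0,"wx": 0,"wy": 0,"wz": 0,"fingers": 1},
  ],
)

```text
clock: 30.38
tool_pos: [0.4307, 0.0969, 0.0348]
eef_rot: [-0.018, 1.0, 0.0, 0.0]
wrist_force: [1.2, -0.3, -1.1]
opening: 0.143
```

Call:
play_rows(
  increments=[
    {"dx": 0,"dy": 3.4,"dz": 0,"wx": 0,"wy": 0,"wz": 0,"fingers": 1},
    {"dx": -0.3,"dy": 2.6,"dz": 0,"wx": 0,"wy": 0,"wz": 0,"fingers": 1},
    {"dx": 0,"dy": 1,"dz": 0,"wx": 0,"wy": 0,"wz": 0,"fingers": 1},
    {"dx": 0,"dy": 0,"dz": -1.5,"wx": 0,"wy": 0,"wz": 0,"fingers": 1},
    {"dx": 0,"dy": 0,"dz": -1.5,"wx": 0,"wy": 0,"wz": 0,"fingers": 1},
  ],
)

```text
clock: 30.8
tool_pos: [0.4288, 0.1662, 0.005]
eef_rot: [-0.019, 1.0, 0.0, 0.001]
wrist_force: [-0.1, -0.6, -1.4]
opening: 0.138
```

Call:
play_rows(
  increments=[
    {"dx": 0,"dy": 0,"dz": -1,"wx": 0,"wy": 0,"wz": 0,"fingers": 1},
    {"dx": 0,"dy": 0,"dz": -0.1,"wx": 0,"wy": 0,"wz": 0,"fingers": 1},
    {"dx": 0,"dy": 0,"dz": 0,"wx": 0,"wy": 0,"wz": 0,"fingers": 1},
    {"dx": 0,"dy": 0,"dz": 0,"wx": 0,"wy": 0,"wz": 0,"fingers": 1},
    {"dx": 0,"dy": 0,"dz": 0,"wx": 0,"wy": 0,"wz": 0,"fingers": 1},
  ],
)

```text
clock: 31.22
tool_pos: [0.4285, 0.1651, -0.0058]
eef_rot: [-0.018, 1.0, 0.0, 0.0]
wrist_force: [0.1, -0.4, -1.5]
opening: 0.141
```

Run:
```python
from h import *
im,P=snap("w19")
for b,s in blobs(im,"red"): print(b,s,np.round(atz("w",*b,.036,P)*1000)[:2])
t,PT=snap("t19","top")
a,b=t[170:260,220:340],None
s,_=snap("s19","scene")
save("c19.png",np.hstack([cv2.resize(t[160:280,220:340],(400,400),interpolation=cv2.INTER_CUBIC),cv2.resize(s[180:330,260:410],(400,400),interpolation=cv2.INTER_CUBIC)]))
```

```text
t 31.22 tcp [428.5 165.1  -5.8] jawdeg 92.0 z [ 0.001  0.    -1.   ] F [ 0.1 -0.4 -1.5] op 0.141 j [ 0.34  0.56  2.09 -0.    0.49 -1.26]
[ 16.9 247.8] [   0  229   38   37 1106] [417.  43.]
[316.9 283.9] [ 302  265   30   38 1079] [429. 165.]
t 31.27 tcp [428.6 165.2  -5.8] jawdeg 92.0 z [ 0.001  0.    -1.   ] F [-0.7 -0.3 -1.2] op 0.141 j [ 0.34  0.56  2.09 -0.    0.49 -1.26]
t 31.32 tcp [428.5 165.2  -5.8] jawdeg 92.0 z [ 0.001  0.    -1.   ] F [ 0.3  0.8 -0.3] op 0.142 j [ 0.34  0.56  2.09 -0.    0.49 -1.26]
```

View pics/c19.png

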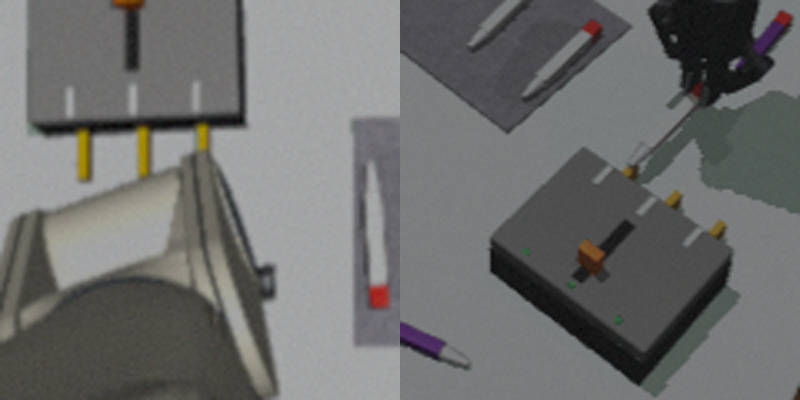

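The pen points along the bay-1 sill: scene crop nose (637,155), sill (630,172). Inserting.

Call:
play_rows(
  increments=[
    {"dx": 1.2,"dy": 0.04,"dz": 0,"wx": 0,"wy": 0,"wz": 0,"fingers": 1},
    {"dx": 1.2,"dy": 0.04,"dz": 0,"wx": 0,"wy": 0,"wz": 0,"fingers": 1},
    {"dx": 1.2,"dy": 0.04,"dz": 0,"wx": 0,"wy": 0,"wz": 0,"fingers": 1},
    {"dx": 1.2,"dy": 0.04,"dz": 0,"wx": 0,"wy": 0,"wz": 0,"fingers": 1},
    {"dx": 1.2,"dy": 0.04,"dz": 0,"wx": 0,"wy": 0,"wz": 0,"fingers": 1},
  ],
)

```text
clock: 31.78
tool_pos: [0.4901, 0.1674, -0.0063]
eef_rot: [-0.018, 1.0, 0.0, 0.0]
wrist_force: [0.2, 0.4, 0.4]
opening: 0.142
```

Call:
play_rows(
  increments=[
    {"dx": 1.2,"dy": 0.04,"dz": 0,"wx": 0,"wy": 0,"wz": 0,"fingers": 1},
    {"dx": 1.2,"dy": 0.04,"dz": 0,"wx": 0,"wy": 0,"wz": 0,"fingers": 1},
    {"dx": 1.2,"dy": 0.04,"dz": 0,"wx": 0,"wy": 0,"wz": 0,"fingers": 1},
    {"dx": 0.8,"dy": 0.03,"dz": 0,"wx": 0,"wy": 0,"wz": 0,"fingers": 1},
    {"dx": 0,"dy": 0,"dz": 0,"wx": 0,"wy": 0,"wz": 0,"fingers": 1},
  ],
)

```text
clock: 32.2
tool_pos: [0.5349, 0.169, -0.0062]
eef_rot: [-0.018, 1.0, 0.0, 0.001]
wrist_force: [0.2, -0.1, -1.3]
opening: 0.142
```

Call:
play_rows(
  increments=[
    {"dx": 0.5,"dy": 0.02,"dz": 0,"wx": 0,"wy": 0,"wz": 0,"fingers": 1},
    {"dx": 0.5,"dy": 0.02,"dz": 0,"wx": 0,"wy": 0,"wz": 0,"fingers": 1},
    {"dx": 0.4,"dy": 0.01,"dz": 0,"wx": 0,"wy": 0,"wz": 0,"fingers": 1},
    {"dx": 0.3,"dy": 0.01,"dz": 0,"wx": 0,"wy": 0,"wz": 0,"fingers": 1},
    {"dx": 0,"dy": 0,"dz": 0,"wx": 0,"wy": 0,"wz": 0,"fingers": 1},
  ],
)

```text
clock: 32.62
tool_pos: [0.5497, 0.1696, -0.0063]
eef_rot: [-0.018, 1.0, 0.0, 0.0]
wrist_force: [0.0, -0.6, -1.0]
opening: 0.143
```

Call:
play_rows(
  increments=[
    {"dx": 0.2,"dy": 0.01,"dz": 0,"wx": 0,"wy": 0,"wz": 0,"fingers": 1},
    {"dx": 0.15,"dy": 0,"dz": 0,"wx": 0,"wy": 0,"wz": 0,"fingers": 1},
    {"dx": 0,"dy": 0,"dz": 0,"wx": 0,"wy": 0,"wz": 0,"fingers": 1},
    {"dx": 0,"dy": 0,"dz": 0,"wx": 0,"wy": 0,"wz": 0,"fingers": 1},
    {"dx": 0,"dy": 0,"dz": 0,"wx": 0,"wy": 0,"wz": 0,"fingers": 1},
  ],
)

```text
clock: 33.03
tool_pos: [0.5523, 0.1695, -0.0064]
eef_rot: [-0.018, 1.0, -0.0, -0.0]
wrist_force: [-0.4, 0.2, 0.3]
opening: 0.145
```

Call:
play_rows(
  increments=[
    {"dx": 0.1,"dy": 0,"dz": 0,"wx": 0,"wy": 0,"wz": 0,"fingers": 1},
    {"dx": 0.1,"dy": 0,"dz": 0,"wx": 0,"wy": 0,"wz": 0,"fingers": 1},
    {"dx": 0,"dy": 0,"dz": 0,"wx": 0,"wy": 0,"wz": 0,"fingers": 1},
    {"dx": 0,"dy": 0,"dz": 0,"wx": 0,"wy": 0,"wz": 0,"fingers": 1},
    {"dx": 0,"dy": 0,"dz": 0,"wx": 0,"wy": 0,"wz": 0,"fingers": 1},
  ],
)

```text
clock: 33.45
tool_pos: [0.5545, 0.1695, -0.0064]
eef_rot: [-0.018, 1.0, -0.0, -0.0]
wrist_force: [-0.2, 0.7, -0.9]
opening: 0.141
```

Run:
```python
from h import *
im,P=snap("w20")
for b,s in blobs(im,"red"): print(b,s,np.round(atz("w",*b,.036,P)*1000)[:2],"tail",np.round(atz("w",b[0],s[1],.029,P)*1000)[:2])
```

```text
t 33.45 tcp [554.5 169.5  -6.4] jawdeg 92.1 z [-0. -0. -1.] F [-0.2  0.7 -0.9] op 0.141 j [ 0.28  0.66  1.83 -0.    0.65 -1.33]
[317.1 278.9] [ 302  253   31   50 1375] [553. 170.] tail [544. 169.]
```

Call:
play_rows(
  increments=[
    {"dx": 0,"dy": 0,"dz": 0,"wx": 0,"wy": 0,"wz": 0,"fingers": 0.4},
    {"dx": 0,"dy": 0,"dz": 0,"wx": 0,"wy": 0,"wz": 0,"fingers": 0.4},
    {"dx": 0,"dy": 0,"dz": 0,"wx": 0,"wy": 0,"wz": 0,"fingers": 0.4},
    {"dx": -1,"dy": -0.03,"dz": 0,"wx": 0,"wy": 0,"wz": 0,"fingers": 0.4},
    {"dx": -1,"dy": -0.03,"dz": 0,"wx": 0,"wy": 0,"wz": 0,"fingers": 0.4},
  ],
)

```text
clock: 33.92
tool_pos: [0.5339, 0.1689, -0.0064]
eef_rot: [-0.018, 1.0, 0.0, 0.0]
wrist_force: [-0.4, 0.1, 0.2]
opening: 0.298
```

Call:
play_rows(
  increments=[
    {"dx": -1,"dy": -0.03,"dz": 0,"wx": 0,"wy": 0,"wz": 0,"fingers": 0.4},
    {"dx": -0.5,"dy": 0,"dz": 0,"wx": 0,"wy": 0,"wz": 0,"fingers": 1},
    {"dx": 0,"dy": 0,"dz": -0.1,"wx": 0,"wy": 0,"wz": 0,"fingers": 1},
    {"dx": 0,"dy": 0,"dz": 0,"wx": 0,"wy": 0,"wz": 0,"fingers": 1},
    {"dx": 0,"dy": 0,"dz": 0,"wx": 0,"wy": 0,"wz": 0,"fingers": 1},
  ],
)

```text
clock: 34.33
tool_pos: [0.5199, 0.1688, -0.0072]
eef_rot: [-0.018, 1.0, 0.0, 0.0]
wrist_force: [0.4, 0.4, 0.7]
opening: -0.0
```

Call:
play_rows(
  increments=[
    {"dx": 0.4,"dy": 0.01,"dz": 0,"wx": 0,"wy": 0,"wz": 0,"fingers": 1},
    {"dx": 0.4,"dy": 0.01,"dz": 0,"wx": 0,"wy": 0,"wz": 0,"fingers": 1},
    {"dx": 0.2,"dy": 0,"dz": 0,"wx": 0,"wy": 0,"wz": 0,"fingers": 1},
    {"dx": 0,"dy": 0,"dz": 0,"wx": 0,"wy": 0,"wz": 0,"fingers": 1},
    {"dx": 0,"dy": 0,"dz": 0,"wx": 0,"wy": 0,"wz": 0,"fingers": 1},
  ],
)

```text
clock: 34.75
tool_pos: [0.5298, 0.1688, -0.0074]
eef_rot: [-0.018, 1.0, 0.0, 0.0]
wrist_force: [-0.1, -0.2, 0.9]
opening: -0.002
```

Call:
play_rows(
  increments=[
    {"dx": 0.2,"dy": 0,"dz": 0,"wx": 0,"wy": 0,"wz": 0,"fingers": 1},
    {"dx": 0.15,"dy": 0,"dz": 0,"wx": 0,"wy": 0,"wz": 0,"fingers": 1},
    {"dx": 0,"dy": 0,"dz": 0,"wx": 0,"wy": 0,"wz": 0,"fingers": 1},
    {"dx": 0,"dy": 0,"dz": 0,"wx": 0,"wy": 0,"wz": 0,"fingers": 1},
    {"dx": 0,"dy": 0,"dz": 0,"wx": 0,"wy": 0,"wz": 0,"fingers": 1},
  ],
)

```text
clock: 35.17
tool_pos: [0.5329, 0.1688, -0.0074]
eef_rot: [-0.018, 1.0, -0.0, -0.0]
wrist_force: [-0.3, 0.8, 0.0]
opening: -0.003
```

Keep pushing gently until the stop is felt.

Call:
play_rows(
  increments=[
    {"dx": 0.15,"dy": 0,"dz": 0,"wx": 0,"wy": 0,"wz": 0,"fingers": 1},
    {"dx": 0.1,"dy": 0,"dz": 0,"wx": 0,"wy": 0,"wz": 0,"fingers": 1},
    {"dx": 0,"dy": 0,"dz": 0,"wx": 0,"wy": 0,"wz": 0,"fingers": 1},
    {"dx": 0,"dy": 0,"dz": 0,"wx": 0,"wy": 0,"wz": 0,"fingers": 1},
    {"dx": 0,"dy": 0,"dz": 0,"wx": 0,"wy": 0,"wz": 0,"fingers": 1},
  ],
)

```text
clock: 35.58
tool_pos: [0.5355, 0.1688, -0.0074]
eef_rot: [-0.018, 1.0, -0.0, -0.0]
wrist_force: [0.0, -0.2, 0.7]
opening: 0.002
```

Call:
play_rows(
  increments=[
    {"dx": 0.1,"dy": 0,"dz": 0,"wx": 0,"wy": 0,"wz": 0,"fingers": 1},
    {"dx": 0.1,"dy": 0,"dz": 0,"wx": 0,"wy": 0,"wz": 0,"fingers": 1},
    {"dx": 0,"dy": 0,"dz": 0,"wx": 0,"wy": 0,"wz": 0,"fingers": 1},
    {"dx": 0,"dy": 0,"dz": 0,"wx": 0,"wy": 0,"wz": 0,"fingers": 1},
    {"dx": 0,"dy": 0,"dz": 0,"wx": 0,"wy": 0,"wz": 0,"fingers": 1},
  ],
)

```text
clock: 36.0
tool_pos: [0.5375, 0.1688, -0.0074]
eef_rot: [-0.018, 1.0, -0.0, 0.0]
wrist_force: [0.1, 0.1, -0.7]
opening: 0.003
```

Call:
play_rows(
  increments=[
    {"dx": 0.1,"dy": 0,"dz": 0,"wx": 0,"wy": 0,"wz": 0,"fingers": 1},
    {"dx": 0.1,"dy": 0,"dz": 0,"wx": 0,"wy": 0,"wz": 0,"fingers": 1},
    {"dx": 0,"dy": 0,"dz": 0,"wx": 0,"wy": 0,"wz": 0,"fingers": 1},
    {"dx": 0,"dy": 0,"dz": 0,"wx": 0,"wy": 0,"wz": 0,"fingers": 1},
    {"dx": 0,"dy": 0,"dz": 0,"wx": 0,"wy": 0,"wz": 0,"fingers": 1},
  ],
)

```text
clock: 36.42
tool_pos: [0.5378, 0.1686, -0.0076]
eef_rot: [-0.018, 1.0, -0.0, -0.002]
wrist_force: [-5.7, 0.2, 4.4]
opening: -0.003
```

Run:
```python
from h import *
im,P=snap("w21")
for b,s in blobs(im,"red"): print(b,s,np.round(atz("w",*b,.034,P)*1000)[:2],"tail",np.round(atz("w",b[0],s[1],.027,P)*1000)[:2])
```

```text
t 36.42 tcp [537.8 168.6  -7.6] jawdeg 92.1 z [-0.003 -0.001 -1.   ] F [-5.7  0.2  4.4] op -0.003 j [ 0.28  0.65  1.86  0.    0.63 -1.32]
```

Stop felt at TCP x 537.8 (5.7 N, stiff). Backing off and going to pen B.

Call:
play_rows(
  increments=[
    {"dx": -1.5,"dy": 0,"dz": 0,"wx": 0,"wy": 0,"wz": 0,"fingers": 1},
    {"dx": -1.5,"dy": 0,"dz": 2,"wx": 0,"wy": 0,"wz": 0,"fingers": 1},
    {"dx": -2,"dy": -1,"dz": 3,"wx": 0,"wy": 0,"wz": 0.2,"fingers": 0.2},
    {"dx": -2,"dy": -2,"dz": 2.5,"wx": 0,"wy": 0,"wz": 0.2,"fingers": 0.2},
    {"dx": -2,"dy": -3,"dz": 0,"wx": 0,"wy": 0,"wz": 0.28,"fingers": 0.2},
  ],
)

```text
clock: 36.88
tool_pos: [0.4522, 0.1101, 0.0713]
eef_rot: [-0.049, 0.999, 0.001, 0.004]
wrist_force: [2.1, -0.5, -0.7]
opening: 0.396
```

Call:
play_rows(
  increments=[
    {"dx": -1,"dy": -3.6,"dz": 0,"wx": 0,"wy": 0,"wz": 0,"fingers": 0.2},
    {"dx": -1,"dy": -3.6,"dz": 0,"wx": 0,"wy": 0,"wz": 0,"fingers": 0.2},
    {"dx": -1,"dy": -3.6,"dz": 0,"wx": 0,"wy": 0,"wz": 0,"fingers": 0.2},
    {"dx": -0.5,"dy": -3.6,"dz": 0,"wx": 0,"wy": 0,"wz": 0,"fingers": 0.2},
    {"dx": 0,"dy": -3,"dz": -1,"wx": 0,"wy": 0,"wz": 0,"fingers": 0.2},
  ],
)

```text
clock: 37.3
tool_pos: [0.4143, -0.0672, 0.0588]
eef_rot: [-0.048, 0.999, -0.0, 0.001]
wrist_force: [1.3, -0.7, -0.8]
opening: 0.4
```

Call:
play_rows(
  increments=[
    {"dx": 0,"dy": 0,"dz": -1,"wx": 0,"wy": 0,"wz": 0,"fingers": 0.2},
    {"dx": 0,"dy": 0,"dz": 0,"wx": 0,"wy": 0,"wz": 0,"fingers": 0.2},
    {"dx": 0,"dy": 0,"dz": 0,"wx": 0,"wy": 0,"wz": 0,"fingers": 0.2},
    {"dx": 0,"dy": 0,"dz": 0,"wx": 0,"wy": 0,"wz": 0,"fingers": 0.2},
    {"dx": 0,"dy": 0,"dz": 0,"wx": 0,"wy": 0,"wz": 0,"fingers": 0.2},
  ],
)

```text
clock: 37.72
tool_pos: [0.4149, -0.0645, 0.048]
eef_rot: [-0.048, 0.999, -0.0, 0.0]
wrist_force: [0.2, -0.2, 0.2]
opening: 0.398
```

Run:
```python
from h import *
im,P=snap("w22")
for b,s in blobs(im,"red"): print(b,s,np.round(atz("w",*b,.017,P)*1000)[:2],"tail",np.round(atz("w",b[0],s[1],.012,P)*1000)[:2])
t,PT=snap("t22","top")
for b,s in blobs(t,"red"):
    w=atz("t",*b,.017,PT)
    if .3<w[0]<.6 and -.2<w[1]<.3: print("top red",np.round(w*1000,1),s)
np.save("w22P.npy",P,allow_pickle=True)
```

```text
t 37.72 tcp [414.9 -64.5  48. ] jawdeg 95.5 z [ 0.001 -0.    -1.   ] F [ 0.2 -0.2  0.2] op 0.398 j [-0.18  0.41  2.16  0.    0.57 -1.85]
[285.5 167.5] [274 153  24  30 700] [385. -86.] tail [377. -87.]
[455.5 246. ] [442 229  28  34 714] [425.  24.] tail [415.  24.]
t 37.77 tcp [414.9 -64.4  48. ] jawdeg 95.6 z [ 0.001 -0.    -1.   ] F [-0.4  0.5 -0.2] op 0.396 j [-0.18  0.41  2.16  0.    0.57 -1.85]
top red [561.2 170.8  17. ] [277 198   6   6  27]
top red [426.8  25.2  17. ] [331 246   6   6  29]
top red [311.9 288.5  17. ] [231 291   7   6  28]
```

B was knocked aside (red tail now about (385,-86)). Doing A first, since it's unmoved, then B afresh.

Call:
play_rows(
  increments=[
    {"dx": 0.5,"dy": 3,"dz": 0,"wx": 0,"wy": 0,"wz": -0.2,"fingers": 0.2},
    {"dx": 0.5,"dy": 3,"dz": 0,"wx": 0,"wy": 0,"wz": -0.22,"fingers": 0.2},
    {"dx": 0,"dy": 2.9,"dz": 0,"wx": 0,"wy": 0,"wz": 0,"fingers": 0.2},
    {"dx": 0,"dy": 0,"dz": -1.5,"wx": 0,"wy": 0,"wz": 0,"fingers": 0.2},
    {"dx": 0,"dy": 0,"dz": -1.5,"wx": 0,"wy": 0,"wz": 0,"fingers": 0.2},
  ],
)

```text
clock: 38.23
tool_pos: [0.4257, 0.026, 0.0182]
eef_rot: [-0.032, 1.0, 0.0, 0.002]
wrist_force: [-0.3, 0.4, 0.1]
opening: 0.402
```

Call:
play_rows(
  increments=[
    {"dx": 0,"dy": 0,"dz": -1,"wx": 0,"wy": 0,"wz": 0,"fingers": 0.2},
    {"dx": 0,"dy": 0,"dz": 0,"wx": 0,"wy": 0,"wz": 0,"fingers": 0.2},
    {"dx": 0,"dy": 0,"dz": 0,"wx": 0,"wy": 0,"wz": 0,"fingers": 0.2},
    {"dx": 0,"dy": 0,"dz": 0,"wx": 0,"wy": 0,"wz": 0,"fingers": 0.2},
    {"dx": 0,"dy": 0,"dz": 0,"wx": 0,"wy": 0,"wz": 0,"fingers": 0.2},
  ],
)

```text
clock: 38.65
tool_pos: [0.425, 0.0236, 0.0082]
eef_rot: [-0.029, 1.0, 0.0, 0.001]
wrist_force: [-1.2, 0.3, 0.2]
opening: 0.399
```

Run:
```python
from h import *
im,P=snap("w23")
for b,s in blobs(im,"red"): print(b,s,np.round(atz("w",*b,.017,P)*1000)[:2],"tail",np.round(atz("w",b[0],s[1],.01,P)*1000)[:2])
```

```text
t 38.65 tcp [425.   23.6   8.2] jawdeg 93.3 z [ 0.001  0.    -1.   ] F [-1.2  0.3  0.2] op 0.399 j [ 0.03  0.5   2.16  0.    0.47 -1.6 ]
[ 88.3 156.5] [  70  137   40   39 1208] [385. -85.] tail [377. -89.]
[319.9 246.9] [ 306  227   28   40 1059] [425.  25.] tail [417.  25.]
```

Call:
play_rows(
  increments=[
    {"dx": 0,"dy": 0.1,"dz": -1.4,"wx": 0,"wy": 0,"wz": 0,"fingers": 0.2},
    {"dx": 0,"dy": 0,"dz": -1.4,"wx": 0,"wy": 0,"wz": 0,"fingers": 0.2},
    {"dx": 0,"dy": 0,"dz": -0.45,"wx": 0,"wy": 0,"wz": 0,"fingers": 0.2},
    {"dx": 0,"dy": 0,"dz": 0,"wx": 0,"wy": 0,"wz": 0,"fingers": 0.2},
    {"dx": 0,"dy": 0,"dz": 0,"wx": 0,"wy": 0,"wz": 0,"fingers": 0.2},
  ],
)

```text
clock: 39.12
tool_pos: [0.4245, 0.0247, -0.0246]
eef_rot: [-0.029, 1.0, 0.0, -0.0]
wrist_force: [0.9, 0.5, -0.7]
opening: 0.401
```

Call:
play_rows(
  increments=[
    {"dx": 0,"dy": 0,"dz": 0,"wx": 0,"wy": 0,"wz": 0,"fingers": 1},
    {"dx": 0,"dy": 0,"dz": 0,"wx": 0,"wy": 0,"wz": 0,"fingers": 1},
    {"dx": 0,"dy": 0,"dz": 0,"wx": 0,"wy": 0,"wz": 0,"fingers": 1},
    {"dx": 0,"dy": 0,"dz": 0,"wx": 0,"wy": 0,"wz": 0,"fingers": 1},
    {"dx": 0,"dy": 0,"dz": 0,"wx": 0,"wy": 0,"wz": 0,"fingers": 1},
  ],
)

```text
clock: 39.53
tool_pos: [0.425, 0.0248, -0.0241]
eef_rot: [-0.029, 1.0, -0.0, 0.001]
wrist_force: [-0.8, -0.9, 5.0]
opening: 0.138
```

Call:
play_rows(
  increments=[
    {"dx": 0,"dy": 0,"dz": 2,"wx": 0,"wy": 0,"wz": 0,"fingers": 1},
    {"dx": 0,"dy": 0,"dz": 2,"wx": 0,"wy": 0,"wz": 0,"fingers": 1},
    {"dx": 0,"dy": 1,"dz": 2,"wx": 0,"wy": 0,"wz": -0.26,"fingers": 1},
    {"dx": 0,"dy": 2.5,"dz": 0,"wx": 0,"wy": 0,"wz": 0,"fingers": 1},
    {"dx": 0,"dy": 3.4,"dz": 0,"wx": 0,"wy": 0,"wz": 0,"fingers": 1},
  ],
)

```text
clock: 39.95
tool_pos: [0.4258, 0.0936, 0.0369]
eef_rot: [-0.016, 1.0, 0.0, 0.002]
wrist_force: [0.6, 0.1, 0.3]
opening: 0.138
```

Call:
play_rows(
  increments=[
    {"dx": 0.1,"dy": 3.4,"dz": 0,"wx": 0,"wy": 0,"wz": 0,"fingers": 1},
    {"dx": 0.1,"dy": 3.4,"dz": 0,"wx": 0,"wy": 0,"wz": 0,"fingers": 1},
    {"dx": 0.1,"dy": 3.4,"dz": 0,"wx": 0,"wy": 0,"wz": 0,"fingers": 1},
    {"dx": 0,"dy": 3.4,"dz": 0,"wx": 0,"wy": 0,"wz": 0,"fingers": 1},
    {"dx": 0,"dy": 2.5,"dz": 0,"wx": 0,"wy": 0,"wz": 0,"fingers": 1},
  ],
)

```text
clock: 40.37
tool_pos: [0.4277, 0.2576, 0.0359]
eef_rot: [-0.018, 1.0, 0.001, 0.001]
wrist_force: [0.7, 0.2, -0.1]
opening: 0.143
```

Call:
play_rows(
  increments=[
    {"dx": 0,"dy": 1,"dz": -1,"wx": 0,"wy": 0,"wz": 0,"fingers": 1},
    {"dx": 0,"dy": 0,"dz": -1.5,"wx": 0,"wy": 0,"wz": 0,"fingers": 1},
    {"dx": 0,"dy": 0,"dz": -1.5,"wx": 0,"wy": 0,"wz": 0,"fingers": 1},
    {"dx": 0,"dy": 0,"dz": -0.1,"wx": 0,"wy": 0,"wz": 0,"fingers": 1},
    {"dx": 0,"dy": 0,"dz": 0,"wx": 0,"wy": 0,"wz": 0,"fingers": 1},
  ],
)

```text
clock: 40.78
tool_pos: [0.4265, 0.2638, -0.0066]
eef_rot: [-0.018, 1.0, -0.001, -0.001]
wrist_force: [-0.1, -1.1, -0.1]
opening: 0.141
```

Call:
play_rows(
  increments=[
    {"dx": 0,"dy": 0,"dz": 0,"wx": 0,"wy": 0,"wz": 0,"fingers": 1},
    {"dx": 0,"dy": 0,"dz": 0,"wx": 0,"wy": 0,"wz": 0,"fingers": 1},
    {"dx": 0,"dy": 0,"dz": 0,"wx": 0,"wy": 0,"wz": 0,"fingers": 1},
    {"dx": 0,"dy": 0,"dz": 0,"wx": 0,"wy": 0,"wz": 0,"fingers": 1},
    {"dx": 0,"dy": 0,"dz": 0,"wx": 0,"wy": 0,"wz": 0,"fingers": 1},
  ],
)

```text
clock: 41.2
tool_pos: [0.4278, 0.2648, -0.0054]
eef_rot: [-0.018, 1.0, 0.0, 0.0]
wrist_force: [0.3, 0.7, -0.2]
opening: 0.139
```

Run:
```python
from h import *
im,P=snap("w24")
for b,s in blobs(im,"red"): print(b,s,np.round(atz("w",*b,.036,P)*1000)[:2])
t,PT=snap("t24","top")
for b,s in blobs(t,"red"):
    w=atz("t",*b,.017,PT);print("top red",np.round(w*1000,1),s[4])
```

```text
t 41.2 tcp [427.8 264.8  -5.4] jawdeg 92.0 z [ 0.001  0.    -1.   ] F [ 0.3  0.7 -0.2] op 0.139 j [ 0.53  0.59  2.   -0.    0.55 -1.08]
[397.8   4.5] [385   0  25  14 194] [323. 288.]
[317.  284.5] [ 303  261   29   43 1099] [429. 265.]
t 41.25 tcp [427.7 264.8  -5.5] jawdeg 92.0 z [ 0.001  0.    -1.   ] F [-0.4 -0.4 -0.8] op 0.143 j [ 0.53  0.59  2.   -0.    0.55 -1.08]
top red [809.9  81.9  17. ] 22
top red [ 574.8 -698.4   17. ] 21
top red [ 569.7 -668.3   17. ] 21
top red [ 564.9 -638.4   17. ] 19
top red [560.9 171.1  17. ] 26
top red [385.  -85.8  17. ] 23
top red [279.9 160.5  17. ] 27
top red [ 274.8 -176.6   17. ] 24
```

Held and lined up with bay 3; inserting.

Call:
play_rows(
  increments=[
    {"dx": 1.2,"dy": 0.04,"dz": -0.05,"wx": 0,"wy": 0,"wz": 0,"fingers": 1},
    {"dx": 1.2,"dy": 0.04,"dz": 0,"wx": 0,"wy": 0,"wz": 0,"fingers": 1},
    {"dx": 1.2,"dy": 0.04,"dz": 0,"wx": 0,"wy": 0,"wz": 0,"fingers": 1},
    {"dx": 1.2,"dy": 0.04,"dz": 0,"wx": 0,"wy": 0,"wz": 0,"fingers": 1},
    {"dx": 1.2,"dy": 0.04,"dz": 0,"wx": 0,"wy": 0,"wz": 0,"fingers": 1},
  ],
)

```text
clock: 41.72
tool_pos: [0.4895, 0.2669, -0.0063]
eef_rot: [-0.018, 1.0, 0.0, 0.0]
wrist_force: [-0.1, -0.4, -0.1]
opening: 0.137
```

Call:
play_rows(
  increments=[
    {"dx": 1.2,"dy": 0.04,"dz": 0,"wx": 0,"wy": 0,"wz": 0,"fingers": 1},
    {"dx": 1.2,"dy": 0.04,"dz": 0,"wx": 0,"wy": 0,"wz": 0,"fingers": 1},
    {"dx": 1.2,"dy": 0.04,"dz": 0,"wx": 0,"wy": 0,"wz": 0,"fingers": 1},
    {"dx": 0.8,"dy": 0.03,"dz": 0,"wx": 0,"wy": 0,"wz": 0,"fingers": 1},
    {"dx": 0,"dy": 0,"dz": 0,"wx": 0,"wy": 0,"wz": 0,"fingers": 1},
  ],
)

```text
clock: 42.13
tool_pos: [0.5338, 0.2686, -0.0062]
eef_rot: [-0.018, 1.0, 0.0, 0.001]
wrist_force: [0.5, -0.2, -0.8]
opening: 0.14
```

Call:
play_rows(
  increments=[
    {"dx": 0.5,"dy": 0.02,"dz": 0,"wx": 0,"wy": 0,"wz": 0,"fingers": 1},
    {"dx": 0.5,"dy": 0.02,"dz": 0,"wx": 0,"wy": 0,"wz": 0,"fingers": 1},
    {"dx": 0.4,"dy": 0.01,"dz": 0,"wx": 0,"wy": 0,"wz": 0,"fingers": 1},
    {"dx": 0.4,"dy": 0.01,"dz": 0,"wx": 0,"wy": 0,"wz": 0,"fingers": 1},
    {"dx": 0.1,"dy": 0,"dz": 0,"wx": 0,"wy": 0,"wz": 0,"fingers": 1},
  ],
)

```text
clock: 42.55
tool_pos: [0.5512, 0.2691, -0.0063]
eef_rot: [-0.018, 1.0, 0.0, 0.0]
wrist_force: [-0.2, -0.5, 0.2]
opening: 0.143
```

Call:
play_rows(
  increments=[
    {"dx": 0,"dy": 0,"dz": 0,"wx": 0,"wy": 0,"wz": 0,"fingers": 1},
    {"dx": 0,"dy": 0,"dz": 0,"wx": 0,"wy": 0,"wz": 0,"fingers": 1},
    {"dx": 0,"dy": 0,"dz": 0,"wx": 0,"wy": 0,"wz": 0,"fingers": 0.4},
    {"dx": 0,"dy": 0,"dz": 0,"wx": 0,"wy": 0,"wz": 0,"fingers": 0.4},
    {"dx": 0,"dy": 0,"dz": 0,"wx": 0,"wy": 0,"wz": 0,"fingers": 0.4},
  ],
)

```text
clock: 42.97
tool_pos: [0.5503, 0.2689, -0.0064]
eef_rot: [-0.018, 1.0, -0.0, -0.0]
wrist_force: [-0.9, 0.5, 0.5]
opening: 0.3
```

Run:
```python
from h import *
im,P=snap("w25")
for b,s in blobs(im,"red"): print(b,s,np.round(atz("w",*b,.034,P)*1000)[:2],"tail",np.round(atz("w",b[0],s[1],.027,P)*1000)[:2])
```

```text
t 42.97 tcp [550.3 268.9  -6.4] jawdeg 92.1 z [-0. -0. -1.] F [-0.9  0.5  0.5] op 0.3 j [ 0.44  0.69  1.75 -0.    0.7  -1.17]
[316.9 279.1] [ 300  253   35   50 1584] [550. 269.] tail [541. 269.]
[ 90.9 281.3] [  63  256   57   51 2189] [554. 173.] tail [546. 170.]
```

Call:
play_rows(
  increments=[
    {"dx": -1,"dy": -0.03,"dz": 0,"wx": 0,"wy": 0,"wz": 0,"fingers": 0.4},
    {"dx": -1,"dy": -0.03,"dz": 0,"wx": 0,"wy": 0,"wz": 0,"fingers": 0.4},
    {"dx": -1,"dy": -0.03,"dz": -0.1,"wx": 0,"wy": 0,"wz": 0,"fingers": 0.4},
    {"dx": -0.5,"dy": 0,"dz": 0,"wx": 0,"wy": 0,"wz": 0,"fingers": 1},
    {"dx": 0,"dy": 0,"dz": 0,"wx": 0,"wy": 0,"wz": 0,"fingers": 1},
  ],
)

```text
clock: 43.43
tool_pos: [0.5133, 0.2677, -0.0076]
eef_rot: [-0.018, 1.0, -0.0, -0.001]
wrist_force: [1.1, -0.0, 0.1]
opening: 0.026
```

Call:
play_rows(
  increments=[
    {"dx": 0,"dy": 0,"dz": 0,"wx": 0,"wy": 0,"wz": 0,"fingers": 1},
    {"dx": 0,"dy": 0,"dz": 0,"wx": 0,"wy": 0,"wz": 0,"fingers": 1},
    {"dx": 0.4,"dy": 0.01,"dz": 0,"wx": 0,"wy": 0,"wz": 0,"fingers": 1},
    {"dx": 0.4,"dy": 0.01,"dz": 0,"wx": 0,"wy": 0,"wz": 0,"fingers": 1},
    {"dx": 0.3,"dy": 0.01,"dz": 0,"wx": 0,"wy": 0,"wz": 0,"fingers": 1},
  ],
)

```text
clock: 43.85
tool_pos: [0.5276, 0.2684, -0.0073]
eef_rot: [-0.018, 1.0, 0.0, 0.0]
wrist_force: [1.0, 0.1, -0.1]
opening: 0.002
```

Call:
play_rows(
  increments=[
    {"dx": 0.2,"dy": 0,"dz": 0,"wx": 0,"wy": 0,"wz": 0,"fingers": 1},
    {"dx": 0.2,"dy": 0,"dz": 0,"wx": 0,"wy": 0,"wz": 0,"fingers": 1},
    {"dx": 0.1,"dy": 0,"dz": 0,"wx": 0,"wy": 0,"wz": 0,"fingers": 1},
    {"dx": 0,"dy": 0,"dz": 0,"wx": 0,"wy": 0,"wz": 0,"fingers": 1},
    {"dx": 0,"dy": 0,"dz": 0,"wx": 0,"wy": 0,"wz": 0,"fingers": 1},
  ],
)

```text
clock: 44.27
tool_pos: [0.5315, 0.2683, -0.0074]
eef_rot: [-0.018, 1.0, -0.0, -0.0]
wrist_force: [0.5, 0.7, -0.2]
opening: 0.003
```

Call:
play_rows(
  increments=[
    {"dx": 0.1,"dy": 0,"dz": 0,"wx": 0,"wy": 0,"wz": 0,"fingers": 1},
    {"dx": 0.1,"dy": 0,"dz": 0,"wx": 0,"wy": 0,"wz": 0,"fingers": 1},
    {"dx": 0,"dy": 0,"dz": 0,"wx": 0,"wy": 0,"wz": 0,"fingers": 1},
    {"dx": 0,"dy": 0,"dz": 0,"wx": 0,"wy": 0,"wz": 0,"fingers": 1},
    {"dx": 0,"dy": 0,"dz": 0,"wx": 0,"wy": 0,"wz": 0,"fingers": 1},
  ],
)

```text
clock: 44.68
tool_pos: [0.5335, 0.2683, -0.0074]
eef_rot: [-0.018, 1.0, 0.0, -0.0]
wrist_force: [-1.0, 0.1, 0.5]
opening: -0.005
```

Call:
play_rows(
  increments=[
    {"dx": 0.1,"dy": 0,"dz": 0,"wx": 0,"wy": 0,"wz": 0,"fingers": 1},
    {"dx": 0.1,"dy": 0,"dz": 0,"wx": 0,"wy": 0,"wz": 0,"fingers": 1},
    {"dx": 0.1,"dy": 0,"dz": 0,"wx": 0,"wy": 0,"wz": 0,"fingers": 1},
    {"dx": 0,"dy": 0,"dz": 0,"wx": 0,"wy": 0,"wz": 0,"fingers": 1},
    {"dx": 0,"dy": 0,"dz": 0,"wx": 0,"wy": 0,"wz": 0,"fingers": 1},
  ],
)

```text
clock: 45.1
tool_pos: [0.5343, 0.268, -0.0076]
eef_rot: [-0.018, 1.0, -0.001, -0.002]
wrist_force: [-7.5, 1.1, 6.1]
opening: 0.003
```

Home at 534.3 (7.5 N, exactly the offset predicted from bay 1). Now pen B: measure its new pose.

Call:
play_rows(
  increments=[
    {"dx": -1.5,"dy": 0,"dz": 0,"wx": 0,"wy": 0,"wz": 0,"fingers": 1},
    {"dx": -1.5,"dy": 0,"dz": 2,"wx": 0,"wy": 0,"wz": 0,"fingers": 1},
    {"dx": -2,"dy": -1,"dz": 3,"wx": 0,"wy": 0,"wz": 0,"fingers": 0.2},
    {"dx": -2,"dy": -2,"dz": 3,"wx": 0,"wy": 0,"wz": 0,"fingers": 0.2},
    {"dx": -2,"dy": -3,"dz": 2,"wx": 0,"wy": 0,"wz": 0,"fingers": 0.2},
  ],
)

```text
clock: 45.52
tool_pos: [0.4471, 0.2095, 0.0946]
eef_rot: [-0.019, 1.0, 0.001, 0.002]
wrist_force: [-0.1, -0.5, 0.7]
opening: 0.4
```

Call:
play_rows(
  increments=[
    {"dx": -0.5,"dy": -3.8,"dz": 0,"wx": 0,"wy": 0,"wz": 0,"fingers": 0.2},
    {"dx": -0.5,"dy": -3.8,"dz": 0,"wx": 0,"wy": 0,"wz": 0,"fingers": 0.2},
    {"dx": -0.5,"dy": -3.8,"dz": 0,"wx": 0,"wy": 0,"wz": 0,"fingers": 0.2},
    {"dx": -0.5,"dy": -3.8,"dz": 0,"wx": 0,"wy": 0,"wz": 0,"fingers": 0.2},
    {"dx": 0,"dy": 0,"dz": 0,"wx": 0,"wy": 0,"wz": 0,"fingers": 0.2},
  ],
)

```text
clock: 45.93
tool_pos: [0.425, 0.0516, 0.0927]
eef_rot: [-0.016, 1.0, -0.001, -0.001]
wrist_force: [0.1, 0.5, -0.4]
opening: 0.402
```

Run:
```python
from h import *
im,P=snap("w26");t,PT=snap("t26","top")
for b,s in blobs(im,"red"): print(b,s,np.round(atz("w",*b,.017,P)*1000)[:2])
for b,s in blobs(t,"red"): print("top",b,np.round(atz("w",*b,.017,PT)*1000)[:2])
r=np.vstack([pens(im,P,[(.385,-.086)])[0],pens(t,PT,[(.385,-.086)])[0]])
save("r26.png",np.vstack([r,cv2.resize(im,(480,300))]))
```

```text
t 45.93 tcp [425.   51.6  92.7] jawdeg 91.8 z [-0.001 -0.001 -1.   ] F [ 0.1  0.5 -0.4] op 0.402 j [ 0.09  0.32  2.13 -0.    0.69 -1.51]
t 45.98 tcp [426.   53.6  92.8] jawdeg 91.8 z [-0. -0. -1.] F [ 0.1 -0.2 -0.1] op 0.403 j [ 0.1   0.32  2.13 -0.    0.69 -1.5 ]
[121.6 135.6] [110 123  25  26 529] [385. -86.]
[576.5 358.8] [561 345  33  29 679] [564. 279.]
top [311.5 115. ] [810.  82.]
top [599.4 190.7] [ 575. -698.]
top [588.5 192.5] [ 570. -669.]
top [577.4 194.2] [ 566. -638.]
top [279.8 200.5] [561. 171.]
top [243.8 202. ] [558. 270.]
top [375.2 263.9] [385. -86.]
top [234.3 293.4] [312. 288.]
top [411.9 306.3] [ 275. -177.]
top [165.8 386.2] [ 83. 456.]
```

View pics/r26.png

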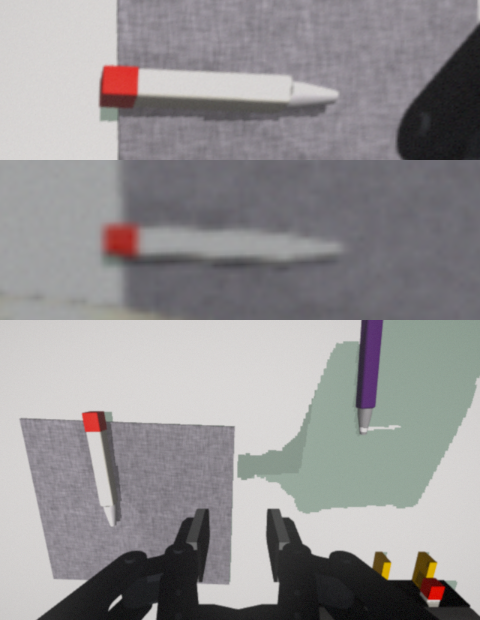

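B: red tail centre (385,-86) in both views, yaw ≈ 2°, tail slightly off the mat. Going to it.

Call:
play_rows(
  increments=[
    {"dx": -1,"dy": -3.5,"dz": 0,"wx": 0,"wy": 0,"wz": 0,"fingers": 0.2},
    {"dx": -1,"dy": -3.5,"dz": 0,"wx": 0,"wy": 0,"wz": 0,"fingers": 0.2},
    {"dx": -1,"dy": -3.5,"dz": 0,"wx": 0,"wy": 0,"wz": 0,"fingers": 0.2},
    {"dx": -1,"dy": -2.5,"dz": -1,"wx": 0,"wy": 0,"wz": 0,"fingers": 0.2},
    {"dx": -0.2,"dy": -1,"dz": -2,"wx": 0,"wy": 0,"wz": 0,"fingers": 0.2},
  ],
)

```text
clock: 46.45
tool_pos: [0.3857, -0.0853, 0.0638]
eef_rot: [-0.018, 1.0, -0.001, 0.002]
wrist_force: [-0.4, 0.9, -0.5]
opening: 0.403
```

Call:
play_rows(
  increments=[
    {"dx": 0,"dy": 0,"dz": -2,"wx": 0,"wy": 0,"wz": 0,"fingers": 0.2},
    {"dx": 0,"dy": 0,"dz": -2,"wx": 0,"wy": 0,"wz": 0,"fingers": 0.2},
    {"dx": 0,"dy": 0,"dz": -1,"wx": 0,"wy": 0,"wz": 0,"fingers": 0.2},
    {"dx": 0,"dy": 0,"dz": 0,"wx": 0,"wy": 0,"wz": 0,"fingers": 0.2},
    {"dx": 0,"dy": 0,"dz": 0,"wx": 0,"wy": 0,"wz": 0,"fingers": 0.2},
  ],
)

```text
clock: 46.87
tool_pos: [0.3848, -0.0829, 0.0123]
eef_rot: [-0.019, 1.0, 0.0, -0.0]
wrist_force: [0.3, 0.1, -0.1]
opening: 0.399
```

Run:
```python
from h import *
im,P=snap("w27")
for b,s in blobs(im,"red"): print(b,s,np.round(atz("w",*b,.017,P)*1000)[:2],"tail",np.round(atz("w",b[0],s[1],.01,P)*1000)[:2])
```

```text
t 46.87 tcp [384.8 -82.9  12.3] jawdeg 92.1 z [-0.001  0.    -1.   ] F [ 0.3  0.1 -0.1] op 0.399 j [-0.24  0.47  2.23  0.    0.44 -1.85]
[107.4   9. ] [ 85   0  45  20 806] [ 279. -175.] tail [ 274. -179.]
[310.9 243.1] [297 228  28  32 828] [385. -86.] tail [379. -86.]
```

Call:
play_rows(
  increments=[
    {"dx": -0.1,"dy": -0.3,"dz": -1.4,"wx": 0,"wy": 0,"wz": 0,"fingers": 0.2},
    {"dx": 0,"dy": 0,"dz": -1.4,"wx": 0,"wy": 0,"wz": 0,"fingers": 0.2},
    {"dx": 0,"dy": 0,"dz": -0.9,"wx": 0,"wy": 0,"wz": 0,"fingers": 0.2},
    {"dx": 0,"dy": 0,"dz": 0,"wx": 0,"wy": 0,"wz": 0,"fingers": 0.2},
    {"dx": 0,"dy": 0,"dz": 0,"wx": 0,"wy": 0,"wz": 0,"fingers": 0.2},
  ],
)

```text
clock: 47.33
tool_pos: [0.3837, -0.0865, -0.0242]
eef_rot: [-0.018, 1.0, 0.0, -0.0]
wrist_force: [0.9, -0.1, 0.2]
opening: 0.402
```

Call:
play_rows(
  increments=[
    {"dx": 0,"dy": 0,"dz": 0,"wx": 0,"wy": 0,"wz": 0,"fingers": 1},
    {"dx": 0,"dy": 0,"dz": 0,"wx": 0,"wy": 0,"wz": 0,"fingers": 1},
    {"dx": 0,"dy": 0,"dz": 0,"wx": 0,"wy": 0,"wz": 0,"fingers": 1},
    {"dx": 0,"dy": 0,"dz": 0,"wx": 0,"wy": 0,"wz": 0,"fingers": 1},
    {"dx": 0,"dy": 0,"dz": 0,"wx": 0,"wy": 0,"wz": 0,"fingers": 1},
  ],
)

```text
clock: 47.75
tool_pos: [0.384, -0.0867, -0.0235]
eef_rot: [-0.018, 1.0, -0.0, 0.001]
wrist_force: [0.1, 1.9, 5.9]
opening: 0.141
```

Call:
play_rows(
  increments=[
    {"dx": 0,"dy": 0,"dz": 2,"wx": 0,"wy": 0,"wz": 0,"fingers": 1},
    {"dx": 0,"dy": 0,"dz": 2,"wx": 0,"wy": 0,"wz": 0,"fingers": 1},
    {"dx": 0.4,"dy": 1,"dz": 2,"wx": 0,"wy": 0,"wz": 0,"fingers": 1},
    {"dx": 0.5,"dy": 2.5,"dz": 0,"wx": 0,"wy": 0,"wz": 0,"fingers": 1},
    {"dx": 0.5,"dy": 3.4,"dz": 0,"wx": 0,"wy": 0,"wz": 0,"fingers": 1},
  ],
)

```text
clock: 48.17
tool_pos: [0.3994, -0.0181, 0.0374]
eef_rot: [-0.016, 1.0, -0.0, 0.002]
wrist_force: [-0.1, -0.2, -1.1]
opening: 0.139
```

Call:
play_rows(
  increments=[
    {"dx": 0.5,"dy": 3.4,"dz": 0,"wx": 0,"wy": 0,"wz": 0,"fingers": 1},
    {"dx": 0.5,"dy": 3.4,"dz": 0,"wx": 0,"wy": 0,"wz": 0,"fingers": 1},
    {"dx": 0.5,"dy": 3.4,"dz": 0,"wx": 0,"wy": 0,"wz": 0,"fingers": 1},
    {"dx": 0.5,"dy": 3.4,"dz": 0,"wx": 0,"wy": 0,"wz": 0,"fingers": 1},
    {"dx": 0.5,"dy": 3.4,"dz": 0,"wx": 0,"wy": 0,"wz": 0,"fingers": 1},
  ],
)

```text
clock: 48.58
tool_pos: [0.4225, 0.1542, 0.0363]
eef_rot: [-0.018, 1.0, 0.0, 0.0]
wrist_force: [0.4, -0.3, -0.6]
opening: 0.143
```

Call:
play_rows(
  increments=[
    {"dx": 0.5,"dy": 3.2,"dz": 0,"wx": 0,"wy": 0,"wz": 0,"fingers": 1},
    {"dx": 0,"dy": 2,"dz": 0,"wx": 0,"wy": 0,"wz": 0,"fingers": 1},
    {"dx": 0,"dy": 1,"dz": -1,"wx": 0,"wy": 0,"wz": 0,"fingers": 1},
    {"dx": 0,"dy": 0,"dz": -1.5,"wx": 0,"wy": 0,"wz": 0,"fingers": 1},
    {"dx": 0,"dy": 0,"dz": -1.5,"wx": 0,"wy": 0,"wz": 0,"fingers": 1},
  ],
)

```text
clock: 49.0
tool_pos: [0.4275, 0.2148, -0.0047]
eef_rot: [-0.019, 1.0, 0.0, 0.001]
wrist_force: [-0.2, -0.2, -0.2]
opening: 0.138
```

Call:
play_rows(
  increments=[
    {"dx": 0,"dy": 0,"dz": -0.1,"wx": 0,"wy": 0,"wz": 0,"fingers": 1},
    {"dx": 0,"dy": 0,"dz": 0,"wx": 0,"wy": 0,"wz": 0,"fingers": 1},
    {"dx": 0,"dy": 0,"dz": 0,"wx": 0,"wy": 0,"wz": 0,"fingers": 1},
    {"dx": 0,"dy": 0,"dz": 0,"wx": 0,"wy": 0,"wz": 0,"fingers": 1},
    {"dx": 0,"dy": 0,"dz": 0,"wx": 0,"wy": 0,"wz": 0,"fingers": 1},
  ],
)

```text
clock: 49.42
tool_pos: [0.428, 0.2142, -0.0047]
eef_rot: [-0.018, 1.0, 0.0, 0.001]
wrist_force: [-0.3, 0.1, -0.4]
opening: 0.142
```

Run:
```python
from h import *
im,P=snap("w28")
for b,s in blobs(im,"red"): print(b,s,np.round(atz("w",*b,.036,P)*1000)[:2])
```

```text
t 49.42 tcp [428.  214.2  -4.7] jawdeg 92.0 z [ 0.001  0.001 -1.   ] F [-0.3  0.1 -0.4] op 0.142 j [ 0.44  0.57  2.05 -0.    0.52 -1.17]
[528.1   5.8] [512   0  33  18 322] [322. 281.]
[317.  281.8] [ 303  262   29   39 1087] [429. 214.]
```

Call:
play_rows(
  increments=[
    {"dx": 1.2,"dy": 0.14,"dz": 0,"wx": 0,"wy": 0,"wz": 0,"fingers": 1},
    {"dx": 1.2,"dy": 0.04,"dz": 0,"wx": 0,"wy": 0,"wz": 0,"fingers": 1},
    {"dx": 1.2,"dy": 0.04,"dz": 0,"wx": 0,"wy": 0,"wz": 0,"fingers": 1},
    {"dx": 1.2,"dy": 0.04,"dz": 0,"wx": 0,"wy": 0,"wz": 0,"fingers": 1},
    {"dx": 1.2,"dy": 0.04,"dz": 0,"wx": 0,"wy": 0,"wz": 0,"fingers": 1},
  ],
)

```text
clock: 49.88
tool_pos: [0.4895, 0.2174, -0.0053]
eef_rot: [-0.018, 1.0, 0.0, 0.0]
wrist_force: [-0.2, -0.7, -0.7]
opening: 0.144
```

Call:
play_rows(
  increments=[
    {"dx": 1.2,"dy": 0.04,"dz": 0,"wx": 0,"wy": 0,"wz": 0,"fingers": 1},
    {"dx": 1.2,"dy": 0.04,"dz": 0,"wx": 0,"wy": 0,"wz": 0,"fingers": 1},
    {"dx": 1.2,"dy": 0.04,"dz": 0,"wx": 0,"wy": 0,"wz": 0,"fingers": 1},
    {"dx": 0.8,"dy": 0.03,"dz": 0,"wx": 0,"wy": 0,"wz": 0,"fingers": 1},
    {"dx": 0,"dy": 0,"dz": 0,"wx": 0,"wy": 0,"wz": 0,"fingers": 1},
  ],
)

```text
clock: 50.3
tool_pos: [0.534, 0.219, -0.0053]
eef_rot: [-0.018, 1.0, 0.0, 0.001]
wrist_force: [-0.1, -0.3, -1.0]
opening: 0.142
```

Call:
play_rows(
  increments=[
    {"dx": 0.5,"dy": 0.02,"dz": 0,"wx": 0,"wy": 0,"wz": 0,"fingers": 1},
    {"dx": 0.5,"dy": 0.02,"dz": 0,"wx": 0,"wy": 0,"wz": 0,"fingers": 1},
    {"dx": 0.4,"dy": 0.01,"dz": 0,"wx": 0,"wy": 0,"wz": 0,"fingers": 1},
    {"dx": 0.3,"dy": 0.01,"dz": 0,"wx": 0,"wy": 0,"wz": 0,"fingers": 1},
    {"dx": 0.2,"dy": 0,"dz": 0,"wx": 0,"wy": 0,"wz": 0,"fingers": 1},
  ],
)

```text
clock: 50.72
tool_pos: [0.5508, 0.2195, -0.0053]
eef_rot: [-0.018, 1.0, 0.0, 0.0]
wrist_force: [0.1, 0.3, -0.4]
opening: 0.141
```

Call:
play_rows(
  increments=[
    {"dx": 0,"dy": 0,"dz": 0,"wx": 0,"wy": 0,"wz": 0,"fingers": 1},
    {"dx": 0,"dy": 0,"dz": 0,"wx": 0,"wy": 0,"wz": 0,"fingers": 1},
    {"dx": 0,"dy": 0,"dz": 0,"wx": 0,"wy": 0,"wz": 0,"fingers": 0.4},
    {"dx": 0,"dy": 0,"dz": 0,"wx": 0,"wy": 0,"wz": 0,"fingers": 0.4},
    {"dx": 0,"dy": 0,"dz": 0,"wx": 0,"wy": 0,"wz": 0,"fingers": 0.4},
  ],
)

```text
clock: 51.13
tool_pos: [0.5504, 0.2194, -0.0053]
eef_rot: [-0.018, 1.0, -0.0, -0.0]
wrist_force: [-0.7, 0.5, -0.6]
opening: 0.303
```

Run:
```python
from h import *
im,P=snap("w29")
for b,s in blobs(im,"red"): print(b,s,np.round(atz("w",*b,.034,P)*1000)[:2],"tail",np.round(atz("w",b[0],s[1],.027,P)*1000)[:2])
```

```text
t 51.13 tcp [550.4 219.4  -5.3] jawdeg 92.1 z [-0. -0. -1.] F [-0.7  0.5 -0.6] op 0.303 j [ 0.36  0.67  1.8   0.    0.67 -1.25]
[316.7 275.9] [ 300  250   34   49 1513] [549. 220.] tail [540. 219.]
[204.3 285.7] [ 182  259   44   50 1645] [555. 171.] tail [546. 170.]
[430.2 283.5] [ 410  259   41   50 1607] [551. 268.] tail [543. 269.]
```

Call:
play_rows(
  increments=[
    {"dx": -1,"dy": -0.03,"dz": 0,"wx": 0,"wy": 0,"wz": 0,"fingers": 0.4},
    {"dx": -1,"dy": -0.03,"dz": 0,"wx": 0,"wy": 0,"wz": 0,"fingers": 0.4},
    {"dx": -1,"dy": -0.03,"dz": -0.2,"wx": 0,"wy": 0,"wz": 0,"fingers": 0.4},
    {"dx": -0.5,"dy": 0,"dz": 0,"wx": 0,"wy": 0,"wz": 0,"fingers": 1},
    {"dx": 0,"dy": 0,"dz": 0,"wx": 0,"wy": 0,"wz": 0,"fingers": 1},
  ],
)

```text
clock: 51.6
tool_pos: [0.5131, 0.2182, -0.0077]
eef_rot: [-0.018, 1.0, -0.0, -0.001]
wrist_force: [-0.9, -0.1, -0.8]
opening: 0.027
```

Call:
play_rows(
  increments=[
    {"dx": 0,"dy": 0,"dz": 0,"wx": 0,"wy": 0,"wz": 0,"fingers": 1},
    {"dx": 0,"dy": 0,"dz": 0,"wx": 0,"wy": 0,"wz": 0,"fingers": 1},
    {"dx": 0.4,"dy": 0.01,"dz": 0,"wx": 0,"wy": 0,"wz": 0,"fingers": 1},
    {"dx": 0.4,"dy": 0.01,"dz": 0,"wx": 0,"wy": 0,"wz": 0,"fingers": 1},
    {"dx": 0.3,"dy": 0.01,"dz": 0,"wx": 0,"wy": 0,"wz": 0,"fingers": 1},
  ],
)

```text
clock: 52.02
tool_pos: [0.5276, 0.219, -0.0073]
eef_rot: [-0.018, 1.0, 0.0, 0.0]
wrist_force: [0.4, -0.3, -0.1]
opening: -0.0
```

Call:
play_rows(
  increments=[
    {"dx": 0.2,"dy": 0,"dz": 0,"wx": 0,"wy": 0,"wz": 0,"fingers": 1},
    {"dx": 0.2,"dy": 0,"dz": 0,"wx": 0,"wy": 0,"wz": 0,"fingers": 1},
    {"dx": 0.2,"dy": 0,"dz": 0,"wx": 0,"wy": 0,"wz": 0,"fingers": 1},
    {"dx": 0,"dy": 0,"dz": 0,"wx": 0,"wy": 0,"wz": 0,"fingers": 1},
    {"dx": 0,"dy": 0,"dz": 0,"wx": 0,"wy": 0,"wz": 0,"fingers": 1},
  ],
)

```text
clock: 52.43
tool_pos: [0.5326, 0.2188, -0.0074]
eef_rot: [-0.018, 1.0, -0.0, 0.0]
wrist_force: [0.3, -0.1, 0.5]
opening: 0.003
```

Call:
play_rows(
  increments=[
    {"dx": 0.1,"dy": 0,"dz": 0,"wx": 0,"wy": 0,"wz": 0,"fingers": 1},
    {"dx": 0.1,"dy": 0,"dz": 0,"wx": 0,"wy": 0,"wz": 0,"fingers": 1},
    {"dx": 0.1,"dy": 0,"dz": 0,"wx": 0,"wy": 0,"wz": 0,"fingers": 1},
    {"dx": 0,"dy": 0,"dz": 0,"wx": 0,"wy": 0,"wz": 0,"fingers": 1},
    {"dx": 0,"dy": 0,"dz": 0,"wx": 0,"wy": 0,"wz": 0,"fingers": 1},
  ],
)

```text
clock: 52.85
tool_pos: [0.5356, 0.2189, -0.0074]
eef_rot: [-0.018, 1.0, 0.0, 0.0]
wrist_force: [0.0, 0.2, 0.1]
opening: 0.003
```

Call:
play_rows(
  increments=[
    {"dx": 0.1,"dy": 0,"dz": 0,"wx": 0,"wy": 0,"wz": 0,"fingers": 1},
    {"dx": 0.1,"dy": 0,"dz": 0,"wx": 0,"wy": 0,"wz": 0,"fingers": 1},
    {"dx": 0.1,"dy": 0,"dz": 0,"wx": 0,"wy": 0,"wz": 0,"fingers": 1},
    {"dx": 0,"dy": 0,"dz": 0,"wx": 0,"wy": 0,"wz": 0,"fingers": 1},
    {"dx": 0,"dy": 0,"dz": 0,"wx": 0,"wy": 0,"wz": 0,"fingers": 1},
  ],
)

```text
clock: 53.27
tool_pos: [0.536, 0.2185, -0.0076]
eef_rot: [-0.018, 1.0, -0.001, -0.002]
wrist_force: [-7.4, 1.0, 5.2]
opening: -0.001
```

All three are home. Retreating and checking the whole scene.

Call:
play_rows(
  increments=[
    {"dx": -1.5,"dy": 0,"dz": 0,"wx": 0,"wy": 0,"wz": 0,"fingers": 1},
    {"dx": -2,"dy": 0,"dz": 2,"wx": 0,"wy": 0,"wz": 0,"fingers": 1},
    {"dx": -1,"dy": 0,"dz": 3.5,"wx": 0,"wy": 0,"wz": 0,"fingers": 1},
    {"dx": 0,"dy": 0,"dz": 4,"wx": 0,"wy": 0,"wz": 0,"fingers": 0.2},
    {"dx": 0,"dy": 0,"dz": 4,"wx": 0,"wy": 0,"wz": 0,"fingers": 0.2},
  ],
)

```text
clock: 53.68
tool_pos: [0.4921, 0.2185, 0.1284]
eef_rot: [-0.018, 1.0, -0.0, -0.001]
wrist_force: [1.5, 0.1, 0.1]
opening: 0.277
```

Call:
play_rows(
  increments=[
    {"dx": -1,"dy": 0,"dz": 4,"wx": 0,"wy": 0,"wz": 0,"fingers": 0.2},
    {"dx": -1,"dy": 0,"dz": 3,"wx": 0,"wy": 0,"wz": 0,"fingers": 0.2},
    {"dx": 0,"dy": 0,"dz": 0,"wx": 0,"wy": 0,"wz": 0,"fingers": 0.2},
    {"dx": 0,"dy": 0,"dz": 0,"wx": 0,"wy": 0,"wz": 0,"fingers": 0.2},
    {"dx": 0,"dy": 0,"dz": 0,"wx": 0,"wy": 0,"wz": 0,"fingers": 0.2},
  ],
)

```text
clock: 54.1
tool_pos: [0.4733, 0.2187, 0.1973]
eef_rot: [-0.018, 1.0, -0.0, 0.0]
wrist_force: [-0.1, -0.0, -0.5]
opening: 0.401
```

Run:
```python
from h import *
im,P=snap("w30");t,PT=snap("t30","top")
for c,z in(("red",.034),("green",.019),("orange",.086)):
    for b,s in blobs(im,c): print(c,b,s,np.round(atz("w",*b,z,P)*1000)[:2],"edges",np.round(atz("w",b[0],s[1],z-.007,P)*1000)[:2],np.round(atz("w",b[0],s[1]+s[3],z,P)*1000)[:2])
for c,z in(("green",.019),):
    for b,s in blobs(t,c,6): print("top",c,b,np.round(atz("w",*b,z,PT)*1000)[:2])
save("fin.png",np.vstack([cv2.resize(im,(480,300)),cv2.resize(t[90:320,160:520],(470,300),interpolation=cv2.INTER_CUBIC)[:, :470]] if 0 else [cv2.resize(im,(480,300)),cv2.resize(t[90:320,160:520],(480,300),interpolation=cv2.INTER_CUBIC)]))
```

```text
t 54.1 tcp [473.3 218.7 197.3] jawdeg 92.1 z [ 0. -0. -1.] F [-0.1 -0.  -0.5] op 0.401 j [ 0.41  0.28  1.86 -0.    1.   -1.2 ]
t 54.15 tcp [473.  218.5 196.6] jawdeg 92.1 z [-0.001 -0.001 -1.   ] F [-0.3  0.2 -0.4] op 0.402 j [ 0.41  0.28  1.86 -0.    1.   -1.2 ]
red [314.8 245.9] [308 237  15  17 221] [555. 219.] edges [548. 219.] [564. 220.]
red [266.9 245.3] [260 238  15  16 191] [556. 170.] edges [551. 169.] [566. 170.]
red [361.9 245. ] [355 238  15  16 200] [552. 268.] edges [548. 269.] [563. 269.]
green [628.3 356.3] [619 350  19  14 109] [696. 605.] edges [692. 610.] [707. 609.]
green [636.7 365.6] [633 360   7  12  23] [709. 620.] edges [707. 625.] [719. 623.]
green [268.2 367.6] [266 366   5   4  16] [729. 168.] edges [733. 167.] [733. 168.]
green [361.  367.8] [359 366   5   5  19] [725. 282.] edges [729. 283.] [730. 282.]
orange [502.9 302.3] [496 298  14   9  34] [581. 396.] edges [581. 399.] [587. 397.]
orange [496.7 310.1] [495 308   5   6  12] [590. 391.] edges [593. 395.] [594. 392.]
orange [314.4 358.4] [304 345  22  26 497] [652. 223.] edges [642. 222.] [668. 223.]
orange [  8.8 389.4] [  0 374  26  26 266] [702. -88.] edges [690. -90.] [716. -91.]
top green [452.8 219.8] [ 500. -298.]
top green [467.5 221.6] [ 495. -337.]
top green [482.4 225.1] [ 485. -376.]
```

View pics/fin.png

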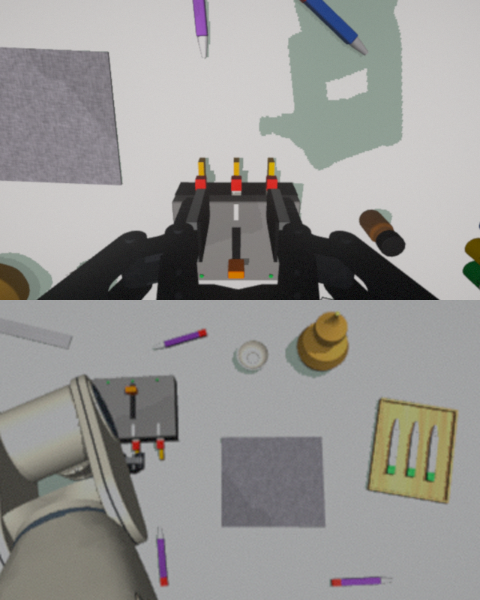

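The final view matches the goal. Three red tails sit in the bays at x 556/555/552, where the charged pens' green tails were at the start (556/555/553). The slide's back edge is at 668, as at rest, the three green-tailed pens lie apart in the tray, and the bystanders stand. Handing in.

```bash
python3 -c "
from rig import robot
print(robot.close_job())"
```

```text
the job is handed in; nothing more can be done
None
```

I did the whole job and handed it in; the robot's clock stood at about 54 s of the 210 s allowed. No verdict was reported, so success is my own reading of the checks below.

- **Eject slide:** I pulled it to its end stop, where the pull force rose from 9 to 21 N, then let go. It snapped back, and in the last picture the tab's back edge is at x 668 mm, as at the start. I did not measure its speed.
- **Charged pens:** all three lie flat and apart in the tray, about 40 mm from one another.
- **Run-down pens:** all three were slid into bays 1, 2 and 3 and pushed until the stop was felt (6–7.5 N each). Their red tails are at x 556/555/552 mm; the charged pens' tails were at 556/555/553 mm before ejection.
- **Bystanders:** the gourd, bowl and jar still stand where they were by eye in the last pictures. I did not measure them again.

Two things did not go as expected:

- **First grip missed:** I closed over the top of the eject tab because the real fingertips sit about 33 mm behind the reported tool point. I found this from the wrist picture and used that offset from then on.
- **Pen knocked aside:** one run-down pen was moved a few centimetres partway through, so I measured it again before grasping it.

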